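# Refill the window-seat lantern

## Task

Get the lantern ready for the evening: first take every burnt-down candle stub out of its socket and put it in the brass tray. Then stand each fresh long candle, wick up, in a socket of its own, right down to the socket's floor, and last push the lantern's glass door shut, without slamming it, until it clicks home on its catch. Leave the other things on the table where they are.

Things in the scene. Friction and masses are not known exactly. Their poses are not given: they have to be found in the camera images.
- lantern: fixed candle lantern, open at the top: base plate 140 (x) x 250 (y) mm, 12 mm thick, glass sides and back 120 mm high, hinged glass door along its front (-x) face. Origin: centre of its underside; y along the row of sockets, z up.
- sockets (a point): on the lantern's base plate, 12 mm above its underside, amid the brass socket block (63 x 225 mm); lantern axes. Four square sockets in a row, centred at y = -81, -27, 27, 81 mm from here: 31 mm wide, straight walls 50 mm high from this level (their floor), then mouths that widen, with ridges 62 mm up between sockets and 58 mm up in front and behind.
- door (a joint): the lantern's door angle, rad: 0 = shut and seated on its sprung roller catch, grows as it swings out towards the robot (to 1.2). The catch resists over the last 10 mm (about 0.04 rad), then snaps and holds; short of it the door springs back to about 0.06. It stays where it is left.
- door_hinge (a point): point on the door's vertical hinge axis (left, +y front corner of the lantern), at the height of the door's top, 118 mm above the table. Door panel: 10 mm thick, reaching 232 mm from this axis, from 16 to 118 mm above the table, with a small knob (16 mm ball) on the outside near the free edge at 70 mm height.
- door_edge (a point): point on the door's outer face, at its top (118 mm above the table), 200 mm from the hinge axis and 32 mm from the free edge; its x axis points from outside to inside.
- tray: fixed shallow brass tray, outside 170 (x) x 140 (y) mm, floor 5 mm, wall 5 mm thick, rim 16 mm high. Origin: centre of its underside.
- candle0: fresh square candle of ivory wax, 24 x 24 x 180 mm, lying on the table (absent in some starts). Its x axis runs along it to the wick end; origin at the middle of its length, on the face that starts underneath (12 mm from its centre line); z across it.
- candle0_foot (a point): centre of the flat foot end (away from the wick) of candle0, same axes as the candle
- candle1: fresh square candle of ivory wax, 24 x 24 x 180 mm, lying on the table (absent in some starts). Its x axis runs along it to the wick end; origin at the middle of its length, on the face that starts underneath (12 mm from its centre line); z across it.
- candle1_foot (a point): centre of the flat foot end (away from the wick) of candle1, same axes as the candle
- candle2: fresh square candle of ivory wax, 24 x 24 x 180 mm, lying on the table (absent in some starts). Its x axis runs along it to the wick end; origin at the middle of its length, on the face that starts underneath (12 mm from its centre line); z across it.
- candle2_foot (a point): centre of the flat foot end (away from the wick) of candle2, same axes as the candle
- candle3: fresh square candle of ivory wax, 24 x 24 x 180 mm, lying on the table (absent in some starts). Its x axis runs along it to the wick end; origin at the middle of its length, on the face that starts underneath (12 mm from its centre line); z across it.
- candle3_foot (a point): centre of the flat foot end (away from the wick) of candle3, same axes as the candle
- stub0: burnt-down candle stub, 24 x 24 x 100 mm, ivory wax, standing in a socket at the start and rising 50 mm above its straight walls (absent in some starts). Origin: centre of its foot; z towards its wick.
- stub1: burnt-down candle stub, 24 x 24 x 100 mm, ivory wax, standing in a socket at the start and rising 50 mm above its straight walls (absent in some starts). Origin: centre of its foot; z towards its wick.
- stub2: burnt-down candle stub, 24 x 24 x 100 mm, ivory wax, standing in a socket at the start and rising 50 mm above its straight walls (absent in some starts). Origin: centre of its foot; z towards its wick.
- stub3: burnt-down candle stub, 24 x 24 x 100 mm, ivory wax, standing in a socket at the start and rising 50 mm above its straight walls (absent in some starts). Origin: centre of its foot; z towards its wick.
- matchbox: long matchbox, 110 x 65 x 20 mm, lying flat; leave alone. Origin: centre of its underside
- mug: white mug, 80 mm across, 90 mm high; leave alone. Origin: centre of its underside
- snuffer: dark metal candle snuffer, 175 mm long, lying on the table; leave alone. Origin: under the middle of its length
- jar: closed jar, 70 mm across, 110 mm high; leave alone. Origin: centre of its underside
Mind the look-alikes: they are no part of the job. What is shaped like the candle3 but pink or red is not meant.

How it is judged:
On the way, in this order (a step that is already met when the one before it is completed fails the run):
1. every stub lies or stands in the tray (x of stub0 in the frame of tray between -0.084 and 0.084 m and y of stub0 in the frame of tray between -0.069 and 0.069 m and height (world z) of each of stub0, stub1, stub2, stub3 below 0.035 m and linear speed of each of stub0, stub1, stub2, stub3 below 0.03 m/s and x of stub1 in the frame of tray between -0.084 and 0.084 m and y of stub1 in the frame of tray between -0.069 and 0.069 m and x of stub2 in the frame of tray between -0.084 and 0.084 m and y of stub2 in the frame of tray between -0.069 and 0.069 m and x of stub3 in the frame of tray between -0.084 and 0.084 m and y of stub3 in the frame of tray between -0.069 and 0.069 m), for 0.2 s.
2. every fresh candle stands wick up in a socket, on its floor (x of candle0_foot in the frame of lantern between -0.01 and 0.01 m and (y of candle0_foot in the frame of lantern between -0.091 and -0.071 m or y of candle0_foot in the frame of lantern between -0.037 and -0.017 m or y of candle0_foot in the frame of lantern between 0.017 and 0.037 m or y of candle0_foot in the frame of lantern between 0.071 and 0.091 m) and z of each of candle0_foot, candle1_foot, candle2_foot, candle3_foot in the frame of lantern below 0.022 m and angle between each of candle0, candle1, candle2, candle3's own x axis and vertical below 0.3 rad and linear speed of each of candle0, candle1, candle2, candle3 below 0.03 m/s and x of candle1_foot in the frame of lantern between -0.01 and 0.01 m and (y of candle1_foot in the frame of lantern between -0.091 and -0.071 m or y of candle1_foot in the frame of lantern between -0.037 and -0.017 m or y of candle1_foot in the frame of lantern between 0.017 and 0.037 m or y of candle1_foot in the frame of lantern between 0.071 and 0.091 m) and x of candle2_foot in the frame of lantern between -0.01 and 0.01 m and (y of candle2_foot in the frame of lantern between -0.091 and -0.071 m or y of candle2_foot in the frame of lantern between -0.037 and -0.017 m or y of candle2_foot in the frame of lantern between 0.017 and 0.037 m or y of candle2_foot in the frame of lantern between 0.071 and 0.091 m) and x of candle3_foot in the frame of lantern between -0.01 and 0.01 m and (y of candle3_foot in the frame of lantern between -0.091 and -0.071 m or y of candle3_foot in the frame of lantern between -0.037 and -0.017 m or y of candle3_foot in the frame of lantern between 0.017 and 0.037 m or y of candle3_foot in the frame of lantern between 0.071 and 0.091 m)), for 0.2 s.
3. the door is shut on its catch (value of joint door below 0.012 rad), for 0.3 s.
At the end, for the whole second after the job is handed in: Every stub is in the tray: its foot within the rim and less than 35 mm above the table; every fresh candle stands wick up (within 0.3 rad) with its foot on a socket's floor (within 10 mm of it in height and 10 mm of its centre either way); the door angle is below 0.012 rad; all at rest (all of step 1 and all of step 2 and value of joint door between -0.02 and 0.012 rad); the robot touches nothing.
It fails at once if the door is slammed (faster than 2 rad/s) (velocity of joint door below -2 rad/s).
It fails at once if another thing on the table is shifted by more than 60 mm (distance of any of matchbox, mug, snuffer, jar from where it was at the start of the episode above 0.06 m).
Of stub0, stub1, stub2, stub3 only 1 to 2 are there at a start; the rules pass over those that are not, and their reading is None.
Of candle0, candle1, candle2, candle3 only 3 to 4 are there at a start; the rules pass over those that are not, and their reading is None.
At some moment in a run one of candle0, candle1, candle2, candle3 may be knocked a few centimetres aside while the robot is not near it.
It also fails if it takes over 210 s, if anything falls off the work surface, if the arm or the gripper's body presses on something with over 40 N, if the wrist force passes 120 N, or if a joint passes its speed limit or range.

## Robot

A 6-joint arm with a two-finger parallel gripper is mounted at the origin on the work surface. World frame = base frame: x ahead of the robot, y to its left, z up, the work surface at z = 0. Lengths are in m, angles in rad, forces in N, time in s.
With the tool pointing down it reaches from about 0.35 to 0.975 m from the base axis. Payload 4.9 kg.
Tool frame: the origin (TCP) lies at the very end of the fingers, on their centre line; the grasp point (between the pads) lies 19 mm behind it; z points along the fingers, y is the line along which they close (so a half turn about z gives the same grasp; the last joint's range is limited). The gripper opens to 85 mm and grips with 20 to 120 N. Pads are 22 mm wide; open, the fingers measure 114 mm over their backs; the gripper's body (76 mm by 85 mm) begins 54 mm behind the grasp point. The pads swing forward as they close: fully open they stand 13 mm farther back than shut.
Start: joints at [-1.275, 0.053, 1.613, -0, 1.476, -0.119], TCP at [0.252, -0.572, 0.231] pointing down, gripper open.
Joint ranges: [-3.01, 3.01], [-1.01, 2.22], [0.06, 2.58], [-1.02, 4.17], [0.09, 2.62], [-3.14, 3.14]. Speed limits (rad/s): [2.57, 2.57, 3.14, 3.14, 3.14, 3.14].

## Interface

Orientations are given as a rotation vector (axis times angle).
In Python, from station import get_obs, get_image, get_calibration, finish_job gives the robot as it stands.
- The arm moves only by the tool servo_tool, never from a script. Its argument "increments" is a list of rows, each a list of 5 numbers: the opening, from 0 (shut) to 1 (fully open), then the shift along the tool's x, y, z in mm, then the turn about the tool's z in degrees. In form: [[jaw, tx, ty, tz, spin], ...]. A call has 1 to 12 rows; each row shifts and turns the commanded pose from where the row before left it, along the tool's axes as they then stand; what a row does not reach is not made up. A row lasts 1/8 s, in which the tool goes at most 62.5 mm and 10.7 degrees, less where a joint would pass 70% of its speed; a pose out of reach is approached as far as the arm can. A call is refused whole if a number of a shift passes 62.5 or a number of a turn 10.7, either way. A call with a gripper value outside its range is refused whole. The fingers move at their own pace and stop on an object; "force" is the grip in N (left out, the last holds). Time passes only in rows, so rows that do not move let the fingers close. It gives the time, the measured TCP pose, the force, the opening and the grip force at its end, in the units of the state.
- get_obs(): the state, without advancing time (a new reading comes with each control period).
- get_image(name): name is "scene" or "top" or "wrist"; returns the picture (420x560x3 uint8, red, green, blue); there is no depth.
- get_calibration(name): a dict with "fx", "fy", "cx", "cy" (pixels), "dist_coeffs" ([k1, k2, p1, p2, k3] as OpenCV has them; the pictures are not rectified), "R" (3x3) and "t" (3): a world point X has camera coordinates R X + t; the wrist camera has in their place "mount" (4x4, takes a point from camera to tool coordinates, whose origin is the TCP and whose axes are the flange's). Camera axes: x right, y down, z forward; pixel columns grow to the right and rows downward; lengths in m; the calibration is good to about 2 mm. A picture is of the moment at which its call begins: read the wrist's pose just before it. get_calibration takes no time and is no camera call.
- finish_job(): hands the job in; it is judged then, once.
The state is a dict: "t": time; "q": joint angles; "dq": joint speeds; "effort": joint torques, N m; "tool_pos": TCP position; "tool_rot": TCP orientation; "contact_force": force on the tool from outside, world axes, zero at the start; "wrist_torque": the same for the moment, N m; "opening": finger opening in m; "grip_force": force on a finger pad.
Only numpy, scipy, OpenCV 4.12 (cv2) and the standard library are available. Lean on these libraries where they do the work, as an engineer would, in place of code of your own. Each camera call takes 0.05 s, during which the arm holds its last target. There are 200 camera calls.

## Working session

There is one attempt and no reset: what is moved stays moved. The work goes in short steps, Python scripts to look and compute and a tool call to move; the robot and the scene stay as the last step left them, time stands still between calls to the robot, and variables do not carry over. Pictures are saved under pics/ and viewed, at most 14 in all, crops included, and the job is handed in when it is done.

Besides the shell and the picture viewer there is one more tool, called after "Request:" as name([rows], argument=value, ...), one row to a line, values as JSON. servo_tool: Moves the arm, as the interface text tells. Its arguments: {"type":"object","properties":{"increments":{"type":"array"},"force":{"type":"number"}},"required":["increments"]}

```bash
ls; mkdir -p pics; python3 - <<'E'
from station import *
import cv2
o=get_obs();print({k:o[k] for k in('t','tool_pos','tool_rot','opening')})
for n in('scene','top'):
    cv2.imwrite(f'pics/{n}0.png',get_image(n)[:,:,::-1]); print(get_calibration(n))
print(get_calibration('wrist'))
E
```

```text
pics
{'t': 0.0, 'tool_pos': array([ 0.25170545, -0.57141674,  0.23009519]), 'tool_rot': array([-3.07231577e+00, -6.46468463e-01,  2.56760341e-04]), 'opening': 0.08512052992937282}
{'fx': 382.4913645213311, 'fy': 382.4913645213311, 'cx': 281.9513638009594, 'cy': 208.1601988168832, 'dist_coeffs': array([-0.02644801,  0.        ,  0.        ,  0.        ,  0.        ]), 'R': array([[-0.08743607,  0.99613723,  0.00809694],
       [ 0.58588834,  0.05799667, -0.80831383],
       [-0.80566109, -0.06593188, -0.58869618]]), 't': array([ 0.1194833 , -0.21058588,  1.58163198])}
{'fx': 515.2353175200725, 'fy': 515.2353175200725, 'cx': 287.5656409821827, 'cy': 209.02658642520228, 'dist_coeffs': array([-0.07276534,  0.        ,  0.        ,  0.        ,  0.        ]), 'R': array([[-0.00558293, -0.99982213, -0.01801514],
       [-0.9972147 ,  0.00690648, -0.07426398],
       [ 0.07437519,  0.01755035, -0.99707588]]), 't': array([-0.04739322,  0.4660037 ,  1.51388748])}
{'fx': 317.8886712017476, 'fy': 317.8886712017476, 'cx': 280.25515157998365, 'cy': 210.5341140620347, 'dist_coeffs': array([-0.00670922,  0.        ,  0.        ,  0.        ,  0.        ]), 'mount': array([[-2.07349854e-04, -9.64242739e-01, -2.65020562e-01,
         6.66438814e-02],
       [ 9.99999977e-01, -1.86789143e-04, -1.02783630e-04,
         6.07817082e-04],
       [ 4.96054053e-05, -2.65020577e-01,  9.64242755e-01,
        -1.43266769e-01],
       [ 0.00000000e+00,  0.00000000e+00,  0.00000000e+00,
         1.00000000e+00]])}
```

View pics/top0.png

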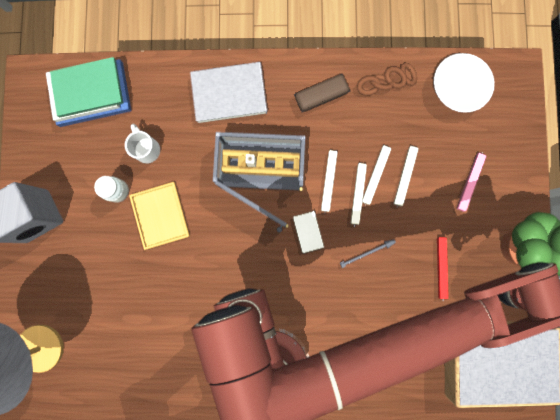

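View pics/scene0.png

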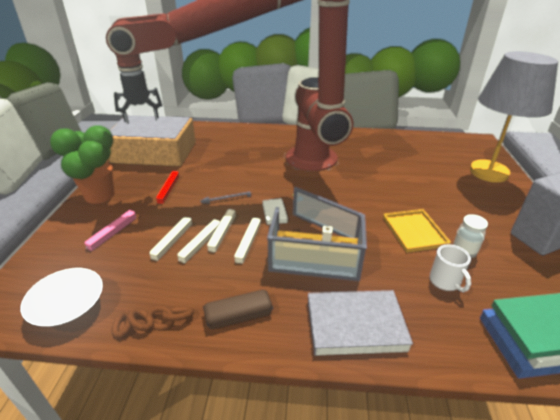

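Top view: the lantern is at (262,160) with its door open to (285,226), and the tray is at (159,215). There are four ivory candles, at (329,180), (359,194), (377,175) and (406,176). The look-alikes are pink at (472,182) and red at (443,267). A stub shows near (249,160). I'll enlarge this area.

```bash
cat > h.py <<'E'
from station import *
import numpy as np, cv2
from scipy.spatial.transform import Rotation as Ro
def cam(n,o=None):
    c=get_calibration(n); K=np.array([[c['fx'],0,c['cx']],[0,c['fy'],c['cy']],[0,0,1]])
    if n=='wrist':
        o=o or get_obs(); T=np.eye(4); T[:3,:3]=Ro.from_rotvec(o['tool_rot']).as_matrix(); T[:3,3]=o['tool_pos']
        M=np.linalg.inv(T@c['mount']); R,t=M[:3,:3],M[:3,3]
    else: R,t=c['R'],c['t']
    return K,c['dist_coeffs'],R,t
def p2w(C,px,z):
    K,d,R,t=C; n=cv2.undistortPoints(np.float64(px).reshape(-1,1,2),K,d)[:,0]
    r=np.c_[n,np.ones(len(n))]@R; o=-R.T@t
    return o+r*((np.asarray(z)-o[2])/r[:,2])[:,None]
def w2p(C,X):
    K,d,R,t=C; return cv2.projectPoints(np.float64(X).reshape(-1,1,3),cv2.Rodrigues(R)[0],t,K,d)[0][:,0]
def go(target,yawdir=None,o=None):
    """print spin (deg) so that tool y lies along world direction angle yawdir(deg), and shift in tool axes before/after the spin"""
    o=o or get_obs(); R=Ro.from_rotvec(o['tool_rot']); d=np.array(target)-o['tool_pos']
    y=R.as_matrix()[:,1]; cur=np.degrees(np.arctan2(y[1],y[0])); s=0
    if yawdir is not None: s=-((yawdir-cur+90)%180-90)   # tool z is down
    R2=R*Ro.from_euler('z',s,degrees=True)
    print('pos',o['tool_pos'].round(4),'tooly',cur.round(1),'spin',round(s,1),'q6',o['q'][5].round(2),
      'alt spin',round(s-180*np.sign(s),1),'before',(R.inv().apply(d)*1e3).round(1),'after',(R2.inv().apply(d)*1e3).round(1),'t',o['t'])
E
python3 - <<'E'
from h import *
im=cv2.imread('pics/top0.png')
cv2.imwrite('pics/c1.png',cv2.resize(im[120:250,200:430],None,fx=3.45,fy=3.45,interpolation=cv2.INTER_CUBIC))
C=cam('top')
for n,p,z in [('tray',(159,215),.016),('lant',(262,160),.06),('cands',(329,180),.024),('',(359,194),.024),('',(377,175),.024),('',(406,176),.024)]: print(n,p2w(C,p,[z]).round(3))
E
```

```text
tray [[0.45  0.335 0.016]]
lant [[0.606 0.023 0.06 ]]
cands [[ 0.551 -0.174  0.024]]
 [[ 0.508 -0.262  0.024]]
 [[ 0.565 -0.317  0.024]]
 [[ 0.561 -0.403  0.024]]
```

View pics/c1.png

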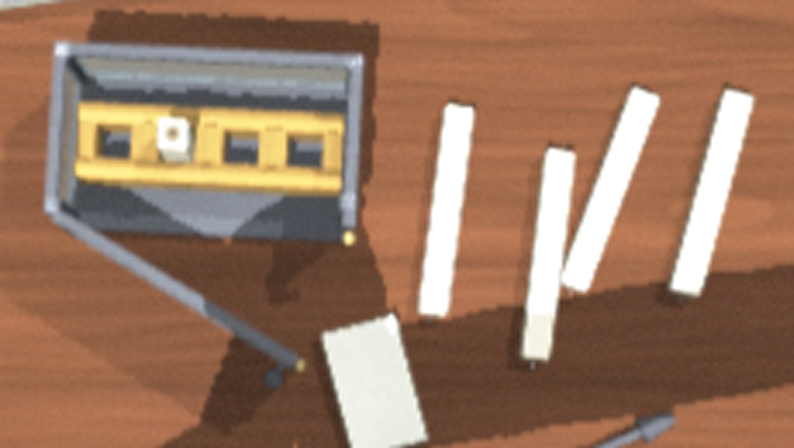

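The crop shows a single stub, in the socket second from the left at crop (175,132), plus four ivory candles. The red and pink sticks aren't ivory, so they are excluded. Next I'll move to a wrist view over candles and lantern.

```bash
python3 -c "
from h import *
go([.50,-.20,.33],90)"
```

```text
pos [ 0.2517 -0.5715  0.2302] tooly -66.2 spin 23.8 q6 -0.12 alt spin -156.2 before [ 377.  -240.1  -99.3] after [ 248.2 -371.6  -99.3] t 0.1
```

Request:
servo_tool([
  [1,0,0,-20,8],
  [1,0,0,-20,8],
  [1,0,0,-20,8],
  [1,31,-46.5,-5,0],
  [1,31,-46.5,-5,0],
  [1,31,-46.5,-5,0],
  [1,31,-46.5,-5,0],
  [1,31,-46.5,-5,0],
  [1,31,-46.5,-5,0],
  [1,31,-46.5,-5,0],
  [1,31,-46.5,-5,0],
  [1,0,0,0,0],
])

```text
t: 1.6
tool_pos: [0.5027, -0.1981, 0.3313]
tool_rot: [-3.141, -0.002, -0.0]
contact_force: [0.5, -0.4, -0.4]
opening: 0.085
grip_force: 0.0
```

```bash
python3 -c "
from h import *
import pickle
o=get_obs();im=get_image('wrist')[:,:,::-1];pickle.dump(o,open('w1.pkl','wb'))
print(o['tool_pos'],o['tool_rot'],o['q'])
cv2.imwrite('pics/w1.png',im);cv2.imwrite('pics/w1b.png',cv2.resize(im,(800,600),interpolation=cv2.INTER_CUBIC))"
```

```text
[ 0.50273258 -0.19806727  0.33131027] [-3.14104473e+00 -2.49698383e-03 -3.45947264e-04] [-5.13367851e-01 -1.89757768e-01  1.67938767e+00  5.86469527e-04
  1.65203992e+00  1.05588614e+00]
```

View pics/w1b.png

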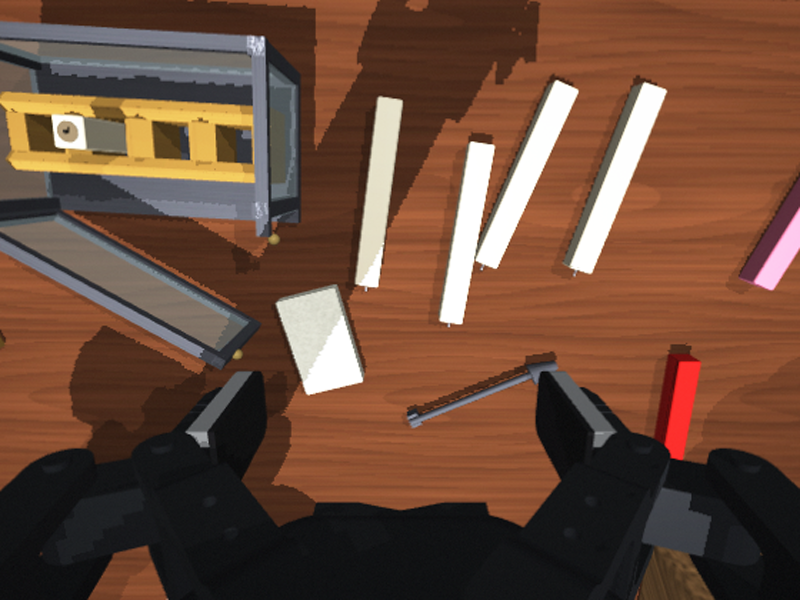

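Wrist view: the wick pins show at the near ends, at about (366,290), (449,325), (483,268) and (576,273), so all four candles have their wicks towards the robot. The stub is at (68,131). I'll measure the candles and move the wrist over the lantern.

```bash
cat >> h.py <<'E'
def cands(C,im,lo=-.5,hi=-.1):
    """ivory sticks: fit top-face rectangles; im is RGB"""
    hsv=cv2.cvtColor(im,cv2.COLOR_RGB2HSV); m=((hsv[...,1]<70)&(hsv[...,2]>165)).astype(np.uint8)
    out=[]
    for c in cv2.findContours(cv2.morphologyEx(m,cv2.MORPH_OPEN,np.ones((3,3))),cv2.RETR_EXTERNAL,cv2.CHAIN_APPROX_NONE)[0]:
        if cv2.contourArea(c)<300: continue
        w=p2w(C,c[:,0].astype(float),[.024]*len(c))[:,:2]
        (cx,cy),(a,b),_=cv2.minAreaRect((w*1000).astype(np.float32))
        bx=cv2.boxPoints(cv2.minAreaRect((w*1000).astype(np.float32)))
        e=[bx[1]-bx[0],bx[2]-bx[1]]; e=max(e,key=np.linalg.norm); e=e*np.sign(e[0])
        if 120<max(a,b)<220: out.append((cx/1e3,cy/1e3,max(a,b),min(a,b),np.degrees(np.arctan2(e[1],e[0])),c[:,0].mean(0).round()))
    return out
E
python3 -c "
from h import *
import pickle
o=pickle.load(open('w1.pkl','rb'));C=cam('wrist',o);im=cv2.imread('pics/w1.png')[:,:,::-1].copy()
for r in cands(C,im): print(np.round(r[:5],3),r[5])
k=1/1.4286
P=np.array([(377,97),(403,99),(379,288),(356,285),(469,142),(494,144),(462,324),(440,321),(555,80),(578,91),(496,269),(478,261),(642,82),(667,90),(591,273),(572,268)])*k
w=p2w(C,P,[.024]*16)[:,:2].reshape(4,4,2)
for q in w:
    f=(q[0]+q[1])/2;n=(q[2]+q[3])/2;d=f-n
    print('wick end',n.round(4),'foot',f.round(4),'len',np.linalg.norm(d).round(4),'w',np.linalg.norm(q[0]-q[1]).round(4),'ang',np.degrees(np.arctan2(d[1],d[0])).round(1))
go([.56,.02,.33],90)
"
```

```text
[ 5.50000e-01 -1.76000e-01  1.79373e+02  2.31800e+01 -8.05700e+00] [265. 134.]
[  0.564  -0.405 179.602  24.603 -16.582] [432. 124.]
wick end [ 0.4609 -0.165 ] foot [ 0.6388 -0.1888] len 0.1795 w 0.0239 ang -7.6
wick end [ 0.4224 -0.2514] foot [ 0.5998 -0.2746] len 0.1789 w 0.0237 ang -7.5
wick end [ 0.4834 -0.2858] foot [ 0.6497 -0.3498] len 0.1782 w 0.0237 ang -21.1
wick end [ 0.4779 -0.3817] foot [ 0.6496 -0.4304] len 0.1785 w 0.0248 ang -15.8
pos [ 0.5019 -0.1996  0.331 ] tooly -90.0 spin -0.0 q6 1.06 alt spin 180.0 before [  58.  -219.7    0.9] after [  58.1 -219.6    0.9] t 1.65
```

Request:
servo_tool([
  [1,10,-45,0,0],
  [1,10,-45,0,0],
  [1,10,-45,0,0],
  [1,10,-45,0,0],
  [1,10,-38,0,0],
  [1,7,0,0,0],
  [1,0,0,0,0],
])

```text
t: 2.52
tool_pos: [0.5593, 0.0154, 0.3307]
tool_rot: [3.141, -0.009, -0.002]
contact_force: [0.5, -1.0, -0.5]
opening: 0.0853
grip_force: 0.0
```

```bash
python3 -c "
from h import *
import pickle
o=get_obs();im=get_image('wrist')[:,:,::-1];pickle.dump(o,open('w2.pkl','wb'))
print(o['tool_pos'],o['tool_rot'])
cv2.imwrite('pics/w2.png',im);cv2.imwrite('pics/w2b.png',cv2.resize(im[:300],None,fx=1.4286,fy=1.4286,interpolation=cv2.INTER_CUBIC))"
```

```text
[0.5593058  0.01537732 0.33070092] [ 3.14098896e+00 -8.63214768e-03 -1.79371911e-03]
```

View pics/w2b.png

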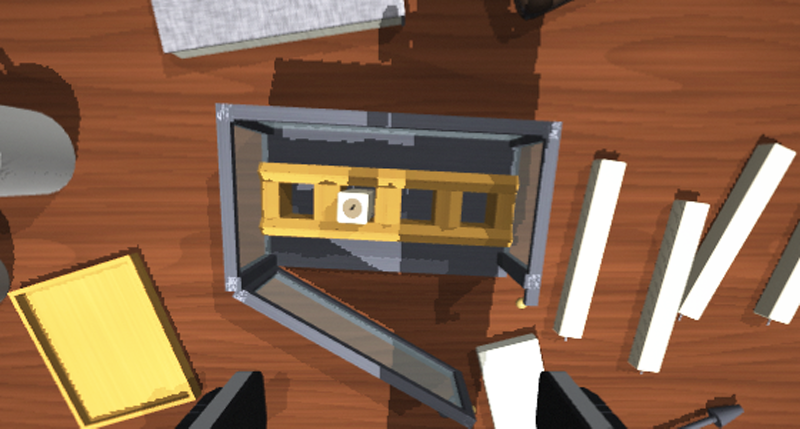

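The lantern's rim corners show at (217,104), (562,122), (537,306) and (230,290). The stub top is at (352,208), with sockets at (297,201), (420,205) and (478,208). The tray corners are (15,292), (135,250), (200,387) and (88,428).

```bash
python3 -c "
from h import *
import pickle
o=pickle.load(open('w2.pkl','rb'));C=cam('wrist',o);k=1/1.4286
def sh(n,P,z):
    w=p2w(C,np.array(P)*k,[z]*len(P))[:,:2]; print(n,z,'c',w.mean(0).round(4),'sides',[np.linalg.norm(w[i]-w[i-1]).round(4) for i in range(len(w))],'ang',[np.degrees(np.arctan2(*(w[i]-w[i-1])[::-1])).round(1) for i in range(len(w))]); return w
for z in(.12,.132): sh('rim',[(217,104),(562,122),(537,306),(230,290)],z)
for z in(.06,.072): sh('block',[(260,164),(519,176),(512,246),(262,236)],z)
sh('stub',[(339,193),(366,193),(366,222),(338,223)],.112)
sh('tray',[(13,292),(137,250),(200,387),(85,432)],.016)
print(p2w(C,np.array([(297,201),(420,205),(478,208)])*k,[.062]*3).round(4))
print('door edge',p2w(C,np.array([(237,297),(475,420)])*k,[.118]*2).round(4))
"
```

```text
rim 0.12 c [0.6007 0.0245] sides [np.float64(0.1388), np.float64(0.251), np.float64(0.1401), np.float64(0.2482)] ang [np.float64(-2.1), np.float64(-93.1), np.float64(176.7), np.float64(86.6)]
rim 0.132 c [0.6015 0.0242] sides [np.float64(0.1341), np.float64(0.2425), np.float64(0.1353), np.float64(0.2398)] ang [np.float64(-2.1), np.float64(-93.1), np.float64(176.7), np.float64(86.6)]
block 0.06 c [0.5999 0.0249] sides [np.float64(0.0629), np.float64(0.2272), np.float64(0.0619), np.float64(0.2283)] ang [np.float64(-3.3), np.float64(-92.9), np.float64(177.7), np.float64(87.4)]
block 0.072 c [0.6007 0.0246] sides [np.float64(0.0611), np.float64(0.2207), np.float64(0.0601), np.float64(0.2217)] ang [np.float64(-3.3), np.float64(-92.9), np.float64(177.7), np.float64(87.4)]
stub 0.112 c [0.6021 0.052 ] sides [np.float64(0.0231), np.float64(0.021), np.float64(0.0223), np.float64(0.0221)] ang [np.float64(-4.3), np.float64(-90.3), np.float64(178.5), np.float64(91.7)]
tray 0.016 c [0.4539 0.3288] sides [np.float64(0.1709), np.float64(0.1441), np.float64(0.1593), np.float64(0.1495)] ang [np.float64(14.9), np.float64(-72.5), np.float64(-163.4), np.float64(111.9)]
[[ 0.6051  0.1061  0.062 ]
 [ 0.6009 -0.0031  0.062 ]
 [ 0.598  -0.0548  0.062 ]]
door edge [[ 0.5321  0.1474  0.118 ]
 [ 0.4192 -0.0501  0.118 ]]
```

```bash
python3 -c "
from h import *
go([.6019,.0518,.082],87)"
```

```text
pos [0.5592 0.0152 0.3308] tooly -90.3 spin 2.7 q6 1.47 alt spin -177.3 before [ 42.8 -37.  248.8] after [ 41.  -38.9 248.8] t 2.575
```

Request:
servo_tool([
  [0.55,0,0,0,2.7],
  [0.55,41,-38.9,0,0],
  [0.55,0,0,50,0],
  [0.55,0,0,50,0],
  [0.55,0,0,50,0],
  [0.55,0,0,40,0],
  [0.55,0,0,30,0],
  [0.55,0,0,20,0],
  [0.55,0,0,8.8,0],
  [0.55,0,0,0,0],
  [0,0,0,0,0],
  [0,0,0,0,0],
], force=40)

```text
t: 4.08
tool_pos: [0.6034, 0.0535, 0.0843]
tool_rot: [3.14, -0.08, 0.005]
contact_force: [0.5, 0.4, 2.8]
opening: 0.0233
grip_force: 40.1
```

Request:
servo_tool([
  [0,0,0,0,0],
  [0,0,0,0,0],
  [0,0,0,-5,0],
  [0,0,0,-15,0],
  [0,0,0,-25,0],
  [0,0,0,-35,0],
  [0,0,0,-35,0],
  [0,0,0,-35,0],
  [0,0,0,0,0],
], force=40)

```text
t: 5.2
tool_pos: [0.6041, 0.0535, 0.2373]
tool_rot: [3.141, -0.08, 0.012]
contact_force: [1.0, -0.6, 0.2]
opening: 0.0234
grip_force: 39.8
```

```bash
python3 -c "
from h import *
go([.453,.330,.09],107)"
```

```text
pos [0.6041 0.0535 0.2373] tooly -92.9 spin -19.9 q6 1.59 alt spin 160.1 before [-166.2 -268.4  146.1] after [ -64.8 -309.   146.1] t 5.2
```

Request:
servo_tool([
  [0,0,0,0,-10],
  [0,0,0,0,-9.9],
  [0,-10,-52,0,0],
  [0,-11,-52,0,0],
  [0,-11,-52,0,0],
  [0,-11,-52,0,0],
  [0,-11,-52,0,0],
  [0,-11,-49,0,0],
  [0,0,0,35,0],
  [0,0,0,40,0],
  [0,0,0,40,0],
  [0,0,0,20,0],
])

```text
t: 6.7
tool_pos: [0.4475, 0.3289, 0.0934]
tool_rot: [3.105, 0.463, -0.009]
contact_force: [-1.0, 1.1, -0.3]
opening: 0.0234
grip_force: 39.8
```

```bash
python3 -c "
from h import *
go([.453,.330,.079],107);print(get_obs()['contact_force'])"
```

```text
pos [0.4475 0.3289 0.0934] tooly -73.0 spin -0.0 q6 1.77 alt spin 180.0 before [ 5.7  0.6 14.4] after [ 5.7  0.6 14.4] t 6.7
[-0.99834398  1.05706741 -0.26078602]
```

Request:
servo_tool([
  [0,2,0,5,0],
  [0,2,0,5,0],
  [0,0,0,4,0],
  [0,0,0,0,0],
  [0.5,0,0,0,0],
  [0.5,0,0,0,0],
  [0.5,0,0,0,0],
  [0.5,0,0,-30,0],
  [0.5,0,0,-50,0],
  [0.5,0,0,-60,0],
  [0.5,0,0,-60,0],
  [0.5,0,0,-40,0],
])

```text
t: 8.2
tool_pos: [0.4542, 0.3316, 0.3276]
tool_rot: [-3.106, -0.463, -0.007]
contact_force: [0.4, 0.8, -0.6]
opening: 0.0427
grip_force: 0.0
```

```bash
python3 -c "
from h import *
im=get_image('top');C=cam('top')
for r in cands(C,im): print(np.round(r[:5],3),r[5])
cv2.imwrite('pics/t2.png',cv2.resize(im[110:260,90:440,::-1],None,fx=2.2857,fy=2.2857,interpolation=cv2.INTER_CUBIC))
go([.489,-.1689,.25],82.2)"
```

```text
[  0.472   0.807 131.733 113.206  28.077] [ 11. 210.]
[  0.544  -0.601 178.091  24.035 -22.327] [472. 182.]
[ 5.4900e-01 -1.7300e-01  1.8404e+02  2.7757e+01 -8.2570e+00] [329. 181.]
[  0.563  -0.403 184.061  27.771 -16.432] [406. 176.]
[  0.661   0.395 124.899  85.237  53.786] [139. 144.]
[ 8.23000e-01  1.29000e-01  2.17611e+02  1.63418e+02 -8.27610e+01] [230.  90.]
[  0.847  -0.588 185.105 184.658  89.977] [464.  82.]
pos [0.4557 0.3324 0.3336] tooly -73.0 spin 24.8 q6 1.77 alt spin -155.2 before [-115.6  489.4   80.8] after [100.1 492.8  80.8] t 8.25
```

View pics/t2.png

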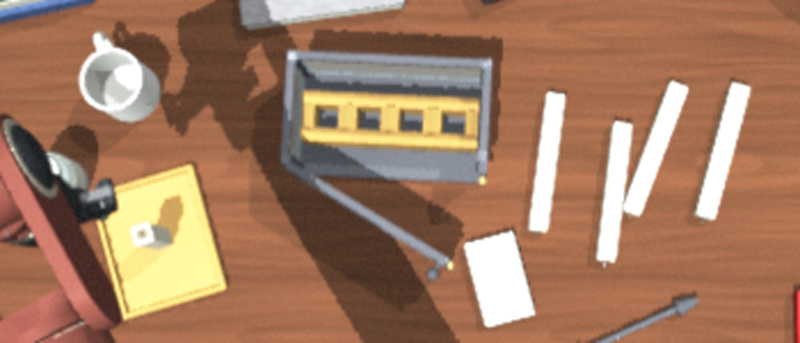

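The stub stands in the tray at crop (145,233), and all four sockets are empty. The candles haven't moved. Next is the leftmost candle, gripped near its wick end.

Request:
servo_tool([
  [0.5,10,45,0,8.3],
  [0.5,0,45,0,8.3],
  [0.5,0,45,0,8.2],
  [0.5,15,45,0,0],
  [0.5,15,45,0,0],
  [0.5,15,45,0,0],
  [0.5,15,45,0,0],
  [0.5,10,45,0,0],
  [0.5,0,45,0,0],
  [0.5,0,40,0,0],
  [0.5,0,0,60,0],
  [0.5,0,0,60,0],
])

```text
t: 9.75
tool_pos: [0.5109, -0.1159, 0.2029]
tool_rot: [3.133, -0.217, 0.004]
contact_force: [1.5, 0.0, -0.2]
opening: 0.0425
grip_force: 0.0
```

```bash
python3 -c "
from h import *
go([.4926,-.169,.004],82.2)"
```

```text
pos [ 0.5109 -0.1159  0.2029] tooly -97.9 spin -0.1 q6 1.34 alt spin 179.9 before [-11.4  55.  198.9] after [-11.5  55.  198.9] t 9.75
```

Request:
servo_tool([
  [0.5,-6,28,0,0],
  [0.5,-5.5,27,0,0],
  [0.5,0,0,45,0],
  [0.5,0,0,50,0],
  [0.5,0,0,45,0],
  [0.5,0,0,30,0],
  [0.5,0,0,12,0],
  [0.5,0,0,0,0],
  [0.5,0,0,0,0],
])

```text
t: 10.88
tool_pos: [0.4929, -0.1685, 0.0232]
tool_rot: [3.133, -0.214, 0.004]
contact_force: [-0.2, -0.3, -0.7]
opening: 0.0427
grip_force: 0.0
```

```bash
python3 -c "
from h import *
go([.4926,-.169,.004],82.2)
im=get_image('wrist')[:,:,::-1];cv2.imwrite('pics/w3.png',im)"
```

```text
pos [ 0.4929 -0.1685  0.0232] tooly -97.8 spin -0.0 q6 1.24 alt spin 180.0 before [-0.3  0.5 19.2] after [-0.3  0.5 19.2] t 10.875
```

View pics/w3.png

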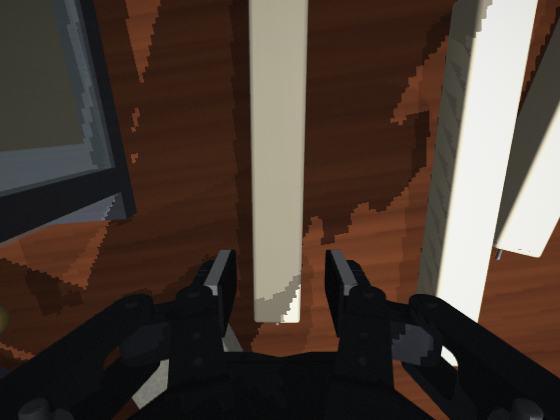

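The candle at (277,200) is centred between the fingers. I'll go down, grip lightly and tip it up about its foot.

Request:
servo_tool([
  [0.5,0,0,10,0],
  [0.5,0,0,8.5,0],
  [0.5,0,0,0,0],
  [0,0,0,0,0],
  [0,0,0,0,0],
  [0,0,0,0,0],
  [0,0,0,0,0],
  [0,2,0,-12.5,0],
  [0,2.5,0,-12.5,0],
  [0,4.5,0,-12,0],
  [0,4.5,0,-12,0],
  [0,0,0,0,0],
], force=25)

```text
t: 12.42
tool_pos: [0.5066, -0.1704, 0.0539]
tool_rot: [3.133, -0.214, 0.005]
contact_force: [-0.6, -0.9, -2.0]
opening: 0.0236
grip_force: 25.1
```

```bash
python3 -c "
from h import *
o=get_obs();print(o['tool_pos'],o['contact_force'],o['wrist_torque'])
im=get_image('wrist')[:,:,::-1];cv2.imwrite('pics/w4.png',im[:,100:460])"
```

```text
[ 0.50656044 -0.17037598  0.05389078] [-0.59465921 -0.94414869 -2.04378184] [-0.03851646  0.01535361 -0.00313013]
```

View pics/w4.png

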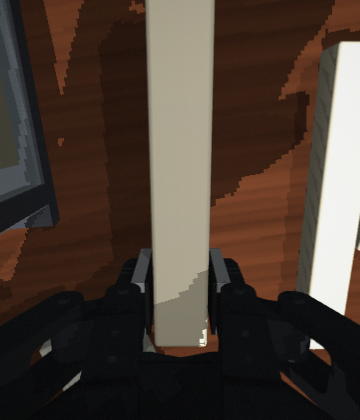

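The candle lifted flat, its length unchanged in view at (180,170), because pad friction holds it against gravity. I'll see if easing the jaw by position reduces the grip enough for the foot to swing down.

Request:
servo_tool([
  [0.24,0,0,0,0],
  [0.24,0,0,0,0],
  [0.24,0,0,0,0],
], force=20)

```text
t: 12.85
tool_pos: [0.5047, -0.1696, 0.0515]
tool_rot: [-3.134, 0.215, 0.001]
contact_force: [-0.5, -0.0, -1.8]
opening: 0.0234
grip_force: 25.1
```

Request:
servo_tool([
  [0.26,0,0,0,0],
  [0.26,0,0,0,0],
  [0.26,0,0,0,0],
])

```text
t: 13.22
tool_pos: [0.5051, -0.1698, 0.052]
tool_rot: [-3.134, 0.215, -0.0]
contact_force: [1.0, -0.1, -0.5]
opening: 0.0234
grip_force: 25.1
```

Request:
servo_tool([
  [0.27,0,0,0,0],
  [0.27,0,0,0,0],
  [0.27,0,0,0,0],
])

```text
t: 13.6
tool_pos: [0.5051, -0.1697, 0.052]
tool_rot: [-3.134, 0.215, -0.0]
contact_force: [-0.0, 0.5, -1.3]
opening: 0.0233
grip_force: 25.1
```

```bash
python3 -c "
from h import *
o=get_obs();print(o['tool_pos'],o['contact_force'],o['wrist_torque'])
im=get_image('scene')[:,:,::-1];cv2.imwrite('pics/s2.png',cv2.resize(im[120:290,130:380],None,fx=3,fy=3))"
```

```text
[ 0.50505815 -0.16974504  0.0520236 ] [-0.03256457  0.54787114 -1.34732726] [ 9.39861508e-05  5.19642589e-02 -5.26375956e-02]
```

View pics/s2.png

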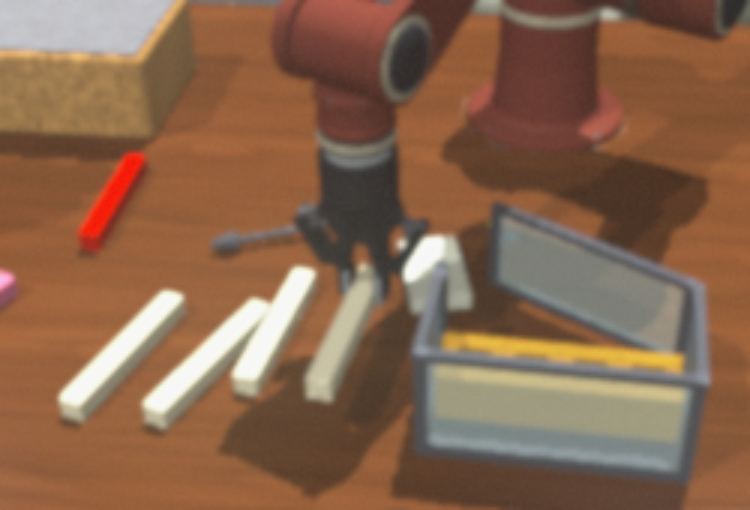

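Request:
servo_tool([
  [0.28,0,0,0,0],
  [0.28,0,0,0,0],
])

```text
t: 13.9
tool_pos: [0.5051, -0.1698, 0.0521]
tool_rot: [3.134, -0.215, 0.0]
contact_force: [-0.4, 1.0, -0.4]
opening: 0.0239
grip_force: 3.5
```

Request:
servo_tool([
  [0.285,0,0,0,0],
  [0.285,0,0,0,0],
])

```text
t: 14.15
tool_pos: [0.5052, -0.1698, 0.0522]
tool_rot: [3.134, -0.215, 0.001]
contact_force: [0.4, -0.3, 0.1]
opening: 0.0245
grip_force: 0.0
```

```bash
python3 -c "
from h import *
o=get_obs();print(o['tool_pos'],o['opening'],o['grip_force'],o['contact_force'],o['wrist_torque'])"
```

```text
[ 0.50521371 -0.16981055  0.05220068] 0.0245057460629815 0.0 [ 0.36643898 -0.26838371  0.12982008] [-0.01044496 -0.07213139  0.04176695]
```

At 0.28 the grip eases to 3.5 N, and at 0.285 it lets go. So jaw position controls the grip well. I'll see where the candle is now.

```bash
python3 -c "
from h import *
im=get_image('wrist')[:,:,::-1];cv2.imwrite('pics/w5.png',im[:,100:460])"
```

```text
(no output)
```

View pics/w5.png

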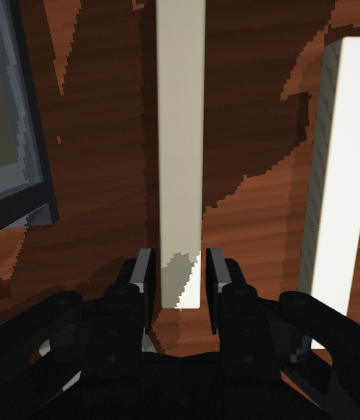

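Request:
servo_tool([
  [0.4,0,0,0,0],
  [0.4,0,0,25,0],
  [0.4,0,0,15,0],
  [0.4,0,0,8,0],
  [0.4,0,0,0,0],
  [0,0,0,0,0],
  [0,0,0,0,0],
  [0,0,0,0,0],
  [0,0,0,-20,0],
  [0,0,0,-25,0],
  [0,0,0,-10,0],
  [0,0,0,0,0],
], force=20)

```text
t: 15.7
tool_pos: [0.5056, -0.17, 0.0597]
tool_rot: [3.134, -0.215, 0.002]
contact_force: [0.4, -0.2, -1.5]
opening: 0.0238
grip_force: 21.7
```

```bash
cat >> h.py <<'E'
def widths(name=None):
    im=get_image('wrist')
    if name: cv2.imwrite('pics/'+name+'.png',im[:,:,::-1])
    g=cv2.cvtColor(im,cv2.COLOR_RGB2HSV); m=(g[...,1]<90)&(g[...,2]>120)
    for r in range(5,380,25):
        xs=np.flatnonzero(m[r,225:330]); print(r,(xs[0]+225,xs[-1]+225,len(xs)) if len(xs) else None,end=' | ')
    print(); o=get_obs(); print('t',o['t'],'pos',o['tool_pos'].round(4),'F',o['contact_force'].round(1),'op',o['opening'].round(4),'grip',o['grip_force'].round(1))
E
python3 -c "
from h import *
widths()"
```

```text
5 (np.int64(248), np.int64(313), 66) | 30 (np.int64(248), np.int64(313), 66) | 55 (np.int64(249), np.int64(312), 64) | 80 (np.int64(249), np.int64(312), 64) | 105 (np.int64(250), np.int64(311), 62) | 130 (np.int64(251), np.int64(311), 61) | 155 (np.int64(251), np.int64(310), 60) | 180 (np.int64(252), np.int64(309), 58) | 205 (np.int64(252), np.int64(309), 58) | 230 (np.int64(253), np.int64(308), 56) | 255 (np.int64(254), np.int64(307), 54) | 280 (np.int64(254), np.int64(304), 51) | 305 (np.int64(257), np.int64(304), 48) | 330 (np.int64(257), np.int64(306), 50) | 355 (np.int64(277), np.int64(283), 7) | Traceback (most recent call last):
  File "<string>", line 3, in <module>
    widths()
    ~~~~~~^^
  File "h.py", line 43, in widths
    print(); o=get_obs(); print('t',o['t'],'pos',o['tool_pos'].round(4),'F',o['contact_force'].round(1),'op',o['opening'].round(4),'grip',o['grip_force'].round(1))
                                                                                                             ^^^^^^^^^^^^^^^^^^
AttributeError: 'float' object has no attribute 'round'
```

Request:
servo_tool([
  [0.27,0,0,0,0],
  [0.28,0,0,0,0],
  [0.28,0,0,0,0],
  [0.28,0,0,0,0],
  [0.28,0,0,0,0],
])

```text
t: 16.38
tool_pos: [0.5051, -0.1698, 0.059]
tool_rot: [-3.134, 0.215, 0.0]
contact_force: [0.5, 0.2, -0.6]
opening: 0.024
grip_force: 3.3
```

```bash
python3 -c "
from h import *
widths()"
```

```text
5 (np.int64(258), np.int64(303), 46) | 30 (np.int64(257), np.int64(304), 48) | 55 (np.int64(257), np.int64(304), 48) | 80 (np.int64(257), np.int64(304), 48) | 105 (np.int64(256), np.int64(305), 50) | 130 (np.int64(256), np.int64(305), 50) | 155 (np.int64(256), np.int64(305), 50) | 180 (np.int64(255), np.int64(305), 51) | 205 (np.int64(255), np.int64(306), 52) | 230 (np.int64(255), np.int64(306), 52) | 255 (np.int64(255), np.int64(306), 52) | 280 (np.int64(254), np.int64(305), 52) | 305 (np.int64(254), np.int64(305), 52) | 330 (np.int64(255), np.int64(305), 51) | 355 (np.int64(273), np.int64(288), 16) | Traceback (most recent call last):
  File "<string>", line 3, in <module>
    widths()
    ~~~~~~^^
  File "h.py", line 43, in widths
    print(); o=get_obs(); print('t',o['t'],'pos',o['tool_pos'].round(4),'F',o['contact_force'].round(1),'op',o['opening'].round(4),'grip',o['grip_force'].round(1))
                                                                                                             ^^^^^^^^^^^^^^^^^^
AttributeError: 'float' object has no attribute 'round'
```

The foot swung down to the table: the far width went from 66 to 46 px. I'll follow the arc upward with the light grip.

Request:
servo_tool([
  [0.28,6,0,-11,0],
  [0.28,6,0,-11,0],
  [0.28,8,0,-10,0],
  [0.28,8,0,-10,0],
  [0.28,10,0,-8.5,0],
  [0.28,10,0,-8.5,0],
  [0.28,11,0,-6.5,0],
  [0.28,11,0,-6.5,0],
  [0.28,0,0,0,0],
  [0.28,0,0,0,0],
])

```text
t: 17.68
tool_pos: [0.5741, -0.1791, 0.1305]
tool_rot: [-3.134, 0.215, 0.002]
contact_force: [-0.2, -0.3, -1.5]
opening: 0.0238
grip_force: 3.4
```

```bash
sed -i "s/o\['grip_force'\].round(1)/o['grip_force']/;s/o\['opening'\].round(4)/o['opening']/" h.py; python3 -c "
from h import *
widths('w6')
im=get_image('scene')[:,:,::-1];cv2.imwrite('pics/s3.png',cv2.resize(im[120:290,200:380],None,fx=3,fy=3))"
```

```text
5 None | 30 None | 55 (np.int64(261), np.int64(300), 40) | 80 (np.int64(260), np.int64(301), 42) | 105 (np.int64(259), np.int64(302), 44) | 130 (np.int64(259), np.int64(302), 44) | 155 (np.int64(258), np.int64(303), 46) | 180 (np.int64(258), np.int64(304), 47) | 205 (np.int64(256), np.int64(305), 50) | 230 (np.int64(256), np.int64(305), 50) | 255 (np.int64(255), np.int64(306), 52) | 280 (np.int64(254), np.int64(304), 51) | 305 (np.int64(254), np.int64(305), 52) | 330 (np.int64(255), np.int64(305), 51) | 355 (np.int64(274), np.int64(287), 14) | 
t 17.725 pos [ 0.5739 -0.1791  0.1304] F [-0.3  0.1  0. ] op 0.02404781145934947 grip 3.3888401091098785
```

View pics/s3.png

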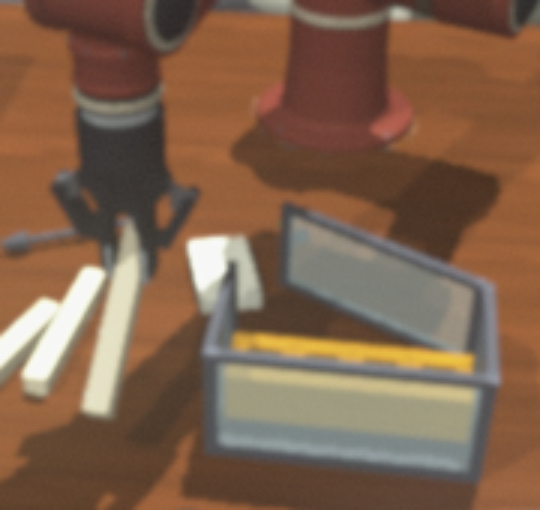

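It's stalled at about 33° with the foot in the air. I'll ease the grip in small steps.

Request:
servo_tool([
  [0.281,0,0,0,0],
  [0.281,0,0,0,0],
  [0.281,0,0,0,0],
])

```text
t: 18.15
tool_pos: [0.5744, -0.1794, 0.1312]
tool_rot: [3.134, -0.215, 0.001]
contact_force: [-0.3, 0.4, -0.0]
opening: 0.0239
grip_force: 0.0
```

```bash
python3 -c "
from h import *
widths()"
```

```text
5 None | 30 None | 55 None | 80 None | 105 (np.int64(265), np.int64(295), 31) | 130 (np.int64(266), np.int64(295), 30) | 155 (np.int64(266), np.int64(295), 30) | 180 (np.int64(266), np.int64(295), 30) | 205 (np.int64(267), np.int64(294), 28) | 230 (np.int64(267), np.int64(294), 28) | 255 (np.int64(267), np.int64(294), 28) | 280 (np.int64(268), np.int64(294), 27) | 305 (np.int64(267), np.int64(293), 27) | 330 None | 355 None | 
t 18.2 pos [ 0.5744 -0.1793  0.1311] F [-0.1  0.7 -0.2] op 0.024217886592146444 grip 0.0
```

Request:
servo_tool([
  [0.282,0,0,0,0],
  [0.282,0,0,0,0],
  [0.282,0,0,0,0],
])

```text
t: 18.58
tool_pos: [0.5744, -0.1793, 0.131]
tool_rot: [3.134, -0.215, -0.0]
contact_force: [0.2, 0.4, 0.5]
opening: 0.0244
grip_force: 0.0
```

```bash
python3 -c "
from h import *
widths()"
```

```text
5 None | 30 None | 55 None | 80 None | 105 (np.int64(266), np.int64(295), 30) | 130 (np.int64(266), np.int64(295), 30) | 155 (np.int64(266), np.int64(295), 30) | 180 (np.int64(266), np.int64(295), 30) | 205 (np.int64(267), np.int64(294), 28) | 230 (np.int64(267), np.int64(294), 28) | 255 (np.int64(267), np.int64(294), 28) | 280 (np.int64(268), np.int64(294), 27) | 305 (np.int64(267), np.int64(293), 27) | 330 None | 355 None | 
t 18.625 pos [ 0.5744 -0.1793  0.131 ] F [-0.3 -0.1 -1.5] op 0.02406672723898906 grip 0.0
```

At 0.281 it let go and the candle lies flat again. New plan: ease to about 30° of tilt, then brace the foot against the lantern's fixed outer wall while moving over it, which turns the candle vertical whatever the friction. First I'll re-measure the candle.

Request:
servo_tool([
  [0.5,0,0,-40,0],
  [0.5,-20,0,-40,0],
  [0.5,-20,0,-20,0],
  [0.5,0,0,0,0],
])

```text
t: 19.12
tool_pos: [0.5353, -0.1742, 0.2336]
tool_rot: [3.132, -0.215, 0.007]
contact_force: [0.4, 0.6, 0.0]
opening: 0.0427
grip_force: 0.0
```

```bash
cat >> h.py <<'E'
def look(L=148):
    C=cam('wrist'); im=get_image('wrist')
    hsv=cv2.cvtColor(im,cv2.COLOR_RGB2HSV); m=((hsv[...,1]<90)&(hsv[...,2]>140)).astype(np.uint8)
    for c in cv2.findContours(cv2.morphologyEx(m,cv2.MORPH_OPEN,np.ones((7,7))),cv2.RETR_EXTERNAL,cv2.CHAIN_APPROX_NONE)[0]:
        if cv2.contourArea(c)<2000: continue
        w=(p2w(C,c[:,0].astype(float),[.024]*len(c))[:,:2]*1000).astype(np.float32)
        r=cv2.minAreaRect(w); bx=cv2.boxPoints(r); e=max([bx[1]-bx[0],bx[2]-bx[1]],key=np.linalg.norm); e=e/np.linalg.norm(e); e*=np.sign(e[0])
        g=np.array(r[0])-e*(L-90)
        print('c',np.round(r[0],1),'size',np.round(r[1],1),'ang',np.degrees(np.arctan2(e[1],e[0])).round(1),'grip',g.round(1),'px',c[:,0].mean(0).round())
E
python3 -c "
from h import *
look()"
```

```text
c [ 400.4 -113.7] size [108.3  64. ] ang 14.6 grip [ 344.2 -128.3] px [253. 299.]
c [ 514.5 -263.2] size [ 24. 172.] ang -8.0 grip [ 457.1 -255.2] px [360. 187.]
c [ 571.5 -179.5] size [ 22.8 178.3] ang -7.4 grip [ 514. -172.] px [280. 147.]
c [ 567.4 -316.9] size [ 24.1 179.6] ang -21.7 grip [ 513.5 -295.5] px [407. 134.]
c [ 564.  -405.3] size [ 24.1 179.1] ang -16.6 grip [ 508.4 -388.7] px [489. 125.]
```

```bash
python3 -c "
from h import *
go([.514,-.172,.004],82.6)"
```

```text
pos [ 0.5351 -0.174   0.2317] tooly -97.8 spin -0.4 q6 1.26 alt spin 179.6 before [-21.6   0.8 227.6] after [-21.6   0.6 227.6] t 19.175
```

Request:
servo_tool([
  [0.5,-21.6,0.6,50,-0.4],
  [0.5,0,0,55,0],
  [0.5,0,0,55,0],
  [0.5,0,0,40,0],
  [0.5,0,0,20,0],
  [0.5,0,0,8,0],
  [0.5,0,0,0,0],
  [0,0,0,0,0],
  [0,0,0,0,0],
  [0,0,0,0,0],
  [0,0,0,0,0],
], force=20)

```text
t: 20.55
tool_pos: [0.5142, -0.1719, 0.0042]
tool_rot: [3.134, -0.204, 0.003]
contact_force: [-0.9, 0.0, 5.3]
opening: 0.0233
grip_force: 22.3
```

Request:
servo_tool([
  [0,0,0,-10,0],
  [0,0,0,-40,0],
  [0,0,0,-50,0],
  [0,0,0,-45,0],
  [0.27,0,0,0,0],
  [0.28,0,0,0,0],
  [0.28,0,0,0,0],
  [0.28,0,0,0,0],
  [0.28,0,0,0,0],
  [0.27,0,0,0,0],
  [0.25,0,0,0,0],
])

```text
t: 21.92
tool_pos: [0.5133, -0.1715, 0.148]
tool_rot: [3.135, -0.204, -0.0]
contact_force: [0.9, 0.0, -0.6]
opening: 0.0239
grip_force: 20.2
```

```bash
python3 -c "
from h import *
widths()
go([.594,-.22,.145],-3)"
```

```text
5 None | 30 None | 55 None | 80 None | 105 None | 130 None | 155 (np.int64(266), np.int64(296), 31) | 180 (np.int64(264), np.int64(298), 35) | 205 (np.int64(262), np.int64(300), 39) | 230 (np.int64(260), np.int64(302), 43) | 255 (np.int64(258), np.int64(297), 40) | 280 (np.int64(256), np.int64(288), 33) | 305 (np.int64(254), np.int64(260), 7) | 330 None | 355 None | 
t 21.975 pos [ 0.5133 -0.1715  0.1481] F [-0.5  0.3 -1.4] op 0.023986260285136625 grip 20.232429206371307
pos [ 0.5133 -0.1715  0.1481] tooly -97.4 spin 85.6 q6 1.24 alt spin -94.4 before [86.3 37.7  3.1] after [ 44.2 -83.1   3.1] t 21.975
```

Good: the candle swung to about 65°. I'll raise it, turn it to point at the lantern's right wall and brace it there.

Request:
servo_tool([
  [0.25,0,0,-20,0],
  [0.25,0,0,-22,0],
  [0.25,0,0,0,-10.5],
  [0.25,0,0,0,-10.5],
  [0.25,0,0,0,-10.5],
  [0.25,0,0,0,-10.5],
  [0.25,0,0,0,-10.5],
  [0.25,0,0,0,-10.5],
  [0.25,0,0,0,-10.5],
  [0.25,0,0,0,-10.5],
  [0.25,0,0,0,-10.4],
  [0.25,0,0,0,0],
])

```text
t: 23.48
tool_pos: [0.5138, -0.1717, 0.1917]
tool_rot: [2.28, 2.158, 0.001]
contact_force: [0.5, 0.4, -1.0]
opening: 0.0237
grip_force: 20.2
```

```bash
python3 -c "
from h import *
widths()
go([.594,-.112,.190],-3)"
```

```text
5 (np.int64(287), np.int64(329), 43) | 30 (np.int64(287), np.int64(329), 43) | 55 (np.int64(287), np.int64(328), 42) | 80 (np.int64(286), np.int64(327), 42) | 105 (np.int64(324), np.int64(329), 6) | 130 None | 155 (np.int64(264), np.int64(296), 33) | 180 (np.int64(262), np.int64(298), 37) | 205 (np.int64(260), np.int64(300), 41) | 230 (np.int64(258), np.int64(302), 45) | 255 (np.int64(225), np.int64(304), 62) | 280 (np.int64(255), np.int64(306), 52) | 305 (np.int64(253), np.int64(308), 56) | 330 (np.int64(245), np.int64(316), 62) | 355 (np.int64(270), np.int64(291), 18) | 
t 23.525 pos [ 0.5137 -0.1717  0.1914] F [-1.3  0.6 -0. ] op 0.024123049916773616 grip 20.194188952445984
pos [ 0.5137 -0.1717  0.1914] tooly -3.2 spin -0.2 q6 -0.4 alt spin 179.8 before [64.1 76.8  1.5] after [63.8 77.   1.5] t 23.525
```

Request:
servo_tool([
  [0.25,-15,27,0,0],
  [0.25,-5,25,0,0],
  [0.25,0,25,0,0],
  [0.25,12,0,0,0],
  [0.25,12,0,0,0],
  [0.25,12,0,0,0],
  [0.25,12,0,0,0],
  [0.25,12,0,0,0],
  [0.25,10,0,0,0],
  [0.25,8,0,0,0],
])

```text
t: 24.78
tool_pos: [0.5933, -0.117, 0.1901]
tool_rot: [2.279, 2.162, -0.0]
contact_force: [-0.6, -1.9, -0.3]
opening: 0.0238
grip_force: 21.9
```

```bash
python3 -c "
from h import *
widths()
go([.594,-.112,.190],-3)"
```

```text
5 (np.int64(225), np.int64(238), 14) | 30 (np.int64(225), np.int64(239), 15) | 55 (np.int64(225), np.int64(297), 16) | 80 (np.int64(225), np.int64(240), 16) | 105 (np.int64(225), np.int64(241), 17) | 130 (np.int64(290), np.int64(296), 7) | 155 None | 180 (np.int64(230), np.int64(329), 100) | 205 (np.int64(264), np.int64(296), 33) | 230 (np.int64(261), np.int64(300), 40) | 255 (np.int64(258), np.int64(303), 46) | 280 (np.int64(255), np.int64(306), 52) | 305 (np.int64(252), np.int64(309), 58) | 330 (np.int64(245), np.int64(316), 66) | 355 (np.int64(270), np.int64(291), 17) | 
t 24.825 pos [ 0.5933 -0.1163  0.19  ] F [-0.2  0.3  0.2] op 0.023588412598674537 grip 21.80834412574768
pos [ 0.5933 -0.1163  0.19  ] tooly -3.0 spin 0.0 q6 -0.26 alt spin -180.0 before [4.3 0.4 0. ] after [4.3 0.4 0. ] t 24.825
```

Request:
servo_tool([
  [0.25,4,0,0,0],
  [0.25,3,0,0,0],
  [0.25,2,0,0,0],
  [0.25,0,0,0,0],
])

```text
t: 25.32
tool_pos: [0.5937, -0.1086, 0.1899]
tool_rot: [-2.279, -2.162, -0.0]
contact_force: [0.1, -1.6, -0.3]
opening: 0.0239
grip_force: 22.0
```

```bash
cat >> h.py <<'E'
def tilt():
    """tilt of the held candle's face seen by the wrist camera, from its width along the rows"""
    im=get_image('wrist'); g=cv2.cvtColor(im,cv2.COLOR_RGB2HSV); m=(g[...,1]<90)&(g[...,2]>100); M=get_calibration('wrist')['mount']; P=[]
    for r in range(195,305,6):
        row=m[r]; 
        if not row[280]: continue
        a=280-np.argmin(row[:281][::-1])+1; b=280+np.argmin(row[280:])
        if 25<b-a<70: z=317.9*24/(b-a); P.append((r,b-a,*(M@[0,(r-210.5)/317.9*z,z,1])[[0,2]]))
    P=np.array(P); k=np.polyfit(P[:,3],P[:,2],1); print(P.round(0).astype(int).tolist()); print('deg from vertical (foot ahead +)',np.degrees(np.arctan(k[0])).round(1),'face x at z=0 (mm)',k[1].round(1))
    o=get_obs(); print('t',o['t'],'F',o['contact_force'].round(1),'op',o['opening'],o['grip_force'])
E
python3 -c "
from h import *
tilt()
go([.5963,-.0562,.290],-3)"
```

```text
[[213, 33, -63, 222], [219, 34, -65, 215], [225, 36, -66, 202], [231, 38, -66, 190], [237, 40, -66, 180], [243, 41, -68, 174], [249, 43, -68, 165], [255, 44, -69, 161], [261, 46, -69, 153], [267, 48, -69, 146], [273, 49, -71, 142], [279, 51, -71, 136], [285, 52, -72, 132], [291, 54, -72, 127], [297, 56, -72, 121], [303, 58, -72, 117]]
deg from vertical (foot ahead +) 4.8 face x at z=0 (mm) -82.2
t 25.375 F [-0.6 -1.3 -1.5] op 0.023981588580763935 22.007705569267273
pos [ 0.5937 -0.1086  0.1899] tooly -3.0 spin -0.0 q6 -0.25 alt spin 180.0 before [  52.5   -0.2 -100. ] after [  52.5   -0.2 -100. ] t 25.375
```

```bash
python3 -c "
from h import *
cv2.imwrite('pics/w7.png',get_image('wrist')[:,:,::-1])"
```

```text
(no output)
```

View pics/w7.png

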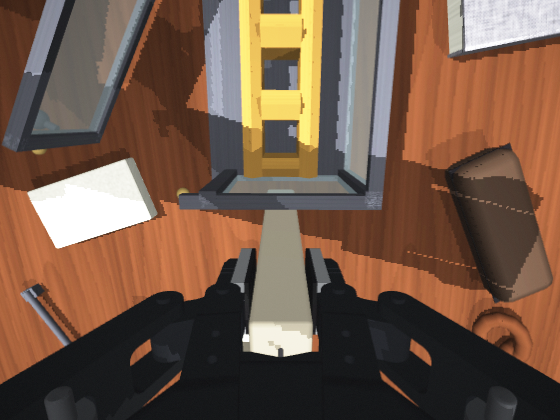

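The candle is upright against the wall, its face running from (280,210) to (280,322) with about 5° of tilt. Its axis sits some 14 mm behind the TCP, and the foot is about 2 mm behind. I'll carry it to the far (+81) socket.

Request:
servo_tool([
  [0.1,-4,0,0,0],
  [0.1,0,0,-30,0],
  [0.1,0,0,-35,0],
  [0.1,0,0,-30,0],
  [0.1,36,0,0,0],
  [0.1,37,0,0,0],
  [0.1,37,0,0,0],
  [0.1,37,0,0,0],
  [0.1,37,0,0,0],
  [0.1,36,0,0,0],
  [0.1,0,0,0,0],
  [0.1,0,0,0,0],
], force=25)

```text
t: 26.92
tool_pos: [0.605, 0.1067, 0.2847]
tool_rot: [-2.279, -2.162, 0.001]
contact_force: [0.6, -0.4, -0.5]
opening: 0.0236
grip_force: 25.1
```

```bash
python3 -c "
from h import *
tilt()
go([.6048,.1076,.185],-3)"
```

```text
[[195, 27, -62, 276], [201, 29, -62, 256], [207, 31, -63, 238], [213, 33, -63, 222], [219, 35, -63, 208], [225, 36, -66, 202], [231, 38, -66, 190], [237, 40, -66, 180], [243, 41, -68, 174], [249, 43, -68, 165], [255, 44, -69, 161], [261, 46, -69, 153], [267, 48, -69, 146], [273, 49, -71, 142], [279, 51, -71, 136], [285, 52, -72, 132], [291, 54, -72, 127], [297, 56, -72, 121], [303, 58, -72, 117]]
deg from vertical (foot ahead +) 4.3 face x at z=0 (mm) -80.8
t 26.975 F [ 0.1 -0.  -0.7] op 0.023599718259704066 25.087999999523163
pos [0.6051 0.1063 0.2848] tooly -3.1 spin -0.1 q6 0.11 alt spin 179.9 before [ 1.3 -0.3 99.8] after [ 1.3 -0.3 99.8] t 26.975
```

Request:
servo_tool([
  [0.1,1,0,30,0],
  [0.1,0,0,30,0],
  [0.1,0,0,15,0],
  [0.1,1,0,10,0],
  [0.1,2,0,10,0],
  [0.1,3,0,10,0],
  [0.1,2,0,8,0],
  [0.1,0,0,0,0],
])

```text
t: 27.98
tool_pos: [0.6052, 0.1159, 0.1711]
tool_rot: [-2.279, -2.162, 0.002]
contact_force: [-0.5, -2.0, -1.1]
opening: 0.0234
grip_force: 25.1
```

```bash
python3 -c "
from h import *
tilt()
go([.6048,.1076,.152],-3)"
```

```text
[[201, 29, -62, 256], [207, 31, -63, 238], [213, 33, -63, 222], [219, 35, -63, 208], [225, 36, -66, 202], [231, 38, -66, 190], [237, 39, -68, 184], [243, 41, -68, 174], [249, 42, -69, 169], [255, 44, -69, 161], [261, 46, -69, 153], [267, 48, -69, 146], [273, 49, -71, 142], [279, 50, -72, 138], [285, 52, -72, 132], [291, 54, -72, 127], [297, 56, -72, 121], [303, 58, -72, 117]]
deg from vertical (foot ahead +) 4.8 face x at z=0 (mm) -82.3
t 28.025 F [ 0.1 -1.7 -1.2] op 0.02363840903624377 25.121667981147766
pos [0.6053 0.1159 0.1715] tooly -3.0 spin -0.0 q6 0.12 alt spin 180.0 before [-8.3 -0.1 19.5] after [-8.3 -0.1 19.5] t 28.025
```

Request:
servo_tool([
  [0.5,0,0,0,0],
  [0.5,0,0,0,0],
  [0.5,0,0,-20,0],
  [0.5,0,0,-50,0],
  [0.5,0,0,-50,0],
  [0.5,0,0,-10,0],
  [0.5,0,0,0,0],
])

```text
t: 28.9
tool_pos: [0.6062, 0.1161, 0.3042]
tool_rot: [2.278, 2.161, 0.004]
contact_force: [0.1, -0.7, -0.8]
opening: 0.0427
grip_force: 0.0
```

```bash
python3 -c "
from h import *
cv2.imwrite('pics/w8.png',get_image('wrist')[:,:,::-1])
go([.49,-.36,.25],73.4)"
```

```text
pos [0.6055 0.1161 0.302 ] tooly -3.0 spin -76.4 q6 0.12 alt spin 103.6 before [-481.5  -90.1   51.9] after [ -25.4 -489.2   51.9] t 28.95
```

View pics/w8.png

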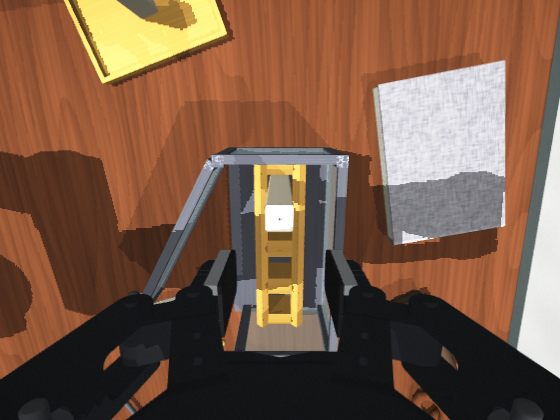

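The first candle stands in the far socket with its wick visible at (280,217). Now the rightmost candle.

Request:
servo_tool([
  [0.5,-53.5,-10,0,0],
  [0.5,-53.5,-10,0,0],
  [0.5,-53.5,-10,0,0],
  [0.5,-53.5,-10,0,0],
  [0.5,-53.5,-10,0,0],
  [0.5,-53.5,-10,0,0],
  [0.5,-53.5,-10,0,0],
  [0.5,-53.5,-10,0,0],
  [0.5,-53.5,-10,0,0],
  [0.5,0,0,25,10.4],
  [0.5,0,0,26,10.4],
  [0.5,0,0,0,10.4],
])

```text
t: 30.45
tool_pos: [0.4881, -0.3584, 0.2447]
tool_rot: [-2.773, -1.456, 0.005]
contact_force: [0.8, -0.5, 0.3]
opening: 0.043
grip_force: 0.0
```

Request:
servo_tool([
  [0.5,0,0,0,10.4],
  [0.5,0,0,0,10.4],
  [0.5,0,0,0,10.4],
  [0.5,0,0,0,10.4],
  [0.5,0,0,0,10.4],
  [0.5,0,0,0,10.4],
  [0.5,0,0,0,10.0],
  [0.5,0,0,0,0],
])

```text
t: 31.45
tool_pos: [0.4895, -0.3593, 0.2486]
tool_rot: [-3.107, 0.451, 0.005]
contact_force: [-0.4, -0.1, 0.6]
opening: 0.0429
grip_force: 0.0
```

```bash
python3 -c "
from h import *
look(); go([.5084,-.3887,.004],73.4)"
```

```text
c [ 543.4 -281.8] size [ 72.7 250.2] ang -21.5 grip [ 489.4 -260.6] px [211. 149.]
c [ 564.3 -405.5] size [ 24.4 179.4] ang -16.5 grip [ 508.7 -389. ] px [301. 100.]
c [ 534.3 -598.7] size [ 22.6 155.8] ang -22.2 grip [ 480.6 -576.8] px [482.  76.]
pos [ 0.4897 -0.3594  0.249 ] tooly -106.5 spin 0.1 q6 1.1 alt spin -179.9 before [ 27.   23.2 244.9] after [ 27.   23.1 244.9] t 31.5
```

Request:
servo_tool([
  [0.5,27,23.5,30,0],
  [0.5,0,0,55,0],
  [0.5,0,0,55,0],
  [0.5,0,0,50,0],
  [0.5,0,0,30,0],
  [0.5,0,0,18,0],
  [0.5,0,0,7,0],
  [0.5,0,0,0,0],
  [0,0,0,0,0],
  [0,0,0,0,0],
  [0,0,0,0,0],
  [0,0,0,0,0],
], force=20)

```text
t: 33.0
tool_pos: [0.5105, -0.3912, 0.0079]
tool_rot: [3.107, -0.454, 0.004]
contact_force: [0.0, -0.4, 6.1]
opening: 0.0236
grip_force: 20.8
```

Request:
servo_tool([
  [0,0,0,-10,0],
  [0,0,0,-40,0],
  [0,0,0,-50,0],
  [0,0,0,-45,0],
  [0.27,0,0,0,0],
  [0.28,0,0,0,0],
  [0.28,0,0,0,0],
  [0.28,0,0,0,0],
  [0.28,0,0,0,0],
  [0.27,0,0,0,0],
  [0.25,0,0,0,0],
])

```text
t: 34.38
tool_pos: [0.5095, -0.3903, 0.151]
tool_rot: [3.109, -0.454, 0.0]
contact_force: [0.3, -0.2, -1.2]
opening: 0.0235
grip_force: 20.1
```

```bash
python3 -c "
from h import *
widths()
go([.592,-.25,.190],-3)"
```

```text
5 None | 30 None | 55 None | 80 None | 105 None | 130 None | 155 None | 180 None | 205 None | 230 (np.int64(266), np.int64(295), 30) | 255 (np.int64(261), np.int64(300), 40) | 280 (np.int64(257), np.int64(301), 43) | 305 (np.int64(252), np.int64(305), 47) | 330 (np.int64(245), np.int64(310), 61) | 355 (np.int64(269), np.int64(292), 24) | 
t 34.425 pos [ 0.5095 -0.3903  0.1511] F [-0.1 -0.2 -0.4] op 0.023668506045078253 grip 20.08575975894928
pos [ 0.5095 -0.3903  0.1511] tooly -106.6 spin 76.4 q6 1.09 alt spin -103.6 before [  38.9 -158.1  -38.9] after [-144.5  -75.1  -38.9] t 34.425
```

Request:
servo_tool([
  [0.1,0,0,-40,0],
  [0.1,0,0,-50,0],
  [0.1,0,0,-45,0],
  [0.1,0,0,0,-10.4],
  [0.1,0,0,0,-10.4],
  [0.1,0,0,0,-10.4],
  [0.1,0,0,0,-10.4],
  [0.1,0,0,0,-10.4],
  [0.1,0,0,0,-10.4],
  [0.1,0,0,0,-10.4],
  [0.1,0,0,0,-10.4],
  [0.1,0,0,0,-10.4],
], force=25)

```text
t: 35.92
tool_pos: [0.5094, -0.3902, 0.2861]
tool_rot: [2.453, 1.962, 0.0]
contact_force: [-1.0, 0.5, -0.7]
opening: 0.0237
grip_force: 25.9
```

Request:
servo_tool([
  [0.1,0,0,0,-10],
  [0.1,0,0,0,0],
])

```text
t: 36.17
tool_pos: [0.5094, -0.3903, 0.286]
tool_rot: [2.282, 2.16, -0.0]
contact_force: [0.0, 0.2, -0.8]
opening: 0.0232
grip_force: 25.9
```

```bash
python3 -c "
from h import *
tilt(); widths('w9')
go([.6019,.0517,.280],-3)"
```

```text
Traceback (most recent call last):
  File "h.py", line 61, in tilt
    P=np.array(P); k=np.polyfit(P[:,3],P[:,2],1); print(P.round(0).astype(int).tolist()); print('deg from vertical (foot ahead +)',np.degrees(np.arctan(k[0])).round(1),'face x at z=0 (mm)',k[1].round(1))
                                ~^^^^^
IndexError: too many indices for array: array is 1-dimensional, but 2 were indexed
```

```bash
python3 -c "
from h import *
im=get_image('wrist'); cv2.imwrite('pics/w9.png',im[:,:,::-1]); g=cv2.cvtColor(im,cv2.COLOR_RGB2HSV)
for r in range(195,345,12): print(r,g[r,230:332:8].tolist())
"
```

```text
195 [[9, 172, 104], [10, 167, 119], [10, 168, 114], [10, 169, 119], [9, 165, 119], [9, 168, 109], [10, 171, 109], [10, 166, 123], [10, 171, 131], [10, 167, 127], [10, 169, 134], [10, 168, 126], [10, 164, 104]]
207 [[9, 169, 110], [10, 167, 119], [9, 166, 118], [9, 168, 120], [10, 171, 121], [10, 169, 110], [10, 172, 114], [10, 166, 120], [10, 167, 131], [10, 169, 121], [10, 172, 135], [10, 167, 130], [10, 168, 53]]
219 [[10, 167, 113], [9, 168, 109], [9, 164, 118], [10, 168, 123], [9, 167, 127], [21, 46, 89], [21, 43, 83], [25, 39, 85], [10, 169, 130], [11, 171, 115], [9, 170, 135], [10, 169, 119], [10, 169, 104]]
231 [[10, 165, 119], [10, 166, 117], [10, 171, 124], [10, 168, 129], [10, 171, 130], [21, 46, 88], [23, 46, 88], [24, 48, 85], [21, 48, 85], [10, 169, 119], [10, 169, 121], [9, 165, 122], [10, 172, 105]]
243 [[10, 171, 116], [10, 168, 120], [10, 170, 132], [10, 169, 128], [11, 138, 131], [22, 43, 88], [23, 49, 88], [23, 47, 87], [22, 46, 84], [9, 168, 123], [10, 170, 123], [10, 168, 123], [10, 168, 109]]
255 [[9, 167, 119], [9, 144, 110], [90, 8, 62], [120, 32, 8], [22, 45,
[... 780 characters left out ...]
81], [21, 44, 82], [24, 45, 80], [21, 44, 82], [20, 47, 82], [45, 46, 11], [140, 64, 12], [105, 43, 12]]
315 [[90, 34, 15], [90, 39, 13], [105, 20, 25], [22, 42, 178], [23, 42, 182], [22, 42, 182], [23, 41, 182], [24, 40, 183], [21, 44, 138], [23, 43, 137], [23, 43, 102], [130, 70, 11], [120, 34, 15]]
327 [[90, 36, 14], [100, 59, 13], [120, 10, 25], [23, 42, 172], [24, 40, 179], [23, 43, 136], [23, 39, 182], [23, 41, 182], [22, 42, 184], [23, 40, 183], [23, 43, 132], [113, 73, 14], [100, 51, 15]]
339 [[90, 39, 13], [120, 51, 15], [10, 168, 114], [23, 42, 170], [23, 41, 179], [22, 44, 180], [23, 34, 89], [22, 43, 182], [23, 39, 181], [23, 41, 182], [19, 57, 129], [10, 158, 71], [105, 34, 15]]
```

```bash
sed -i "s/m=(g\[...,1\]<90)&(g\[...,2\]>100); M=/m=(g[...,0]>14)\&(g[...,0]<31)\&(g[...,1]>20)\&(g[...,1]<90)\&(g[...,2]>45); M=/; s/\[0,(r-210.5)\/317.9\*z,z,1\]/[0,(r-210.5)\/317.9*z,z,1000]/; s/range(195,305,6)/range(195,307,6)/" h.py; python3 -c "
from h import *
tilt()
go([.6019,.0517,.280],-3)"
```

```text
[[225, 27, -21, 126], [231, 30, -17, 98], [237, 32, -16, 81], [243, 35, -13, 61], [249, 37, -12, 49], [255, 39, -12, 38], [261, 41, -11, 28], [267, 43, -11, 19], [273, 45, -11, 11], [279, 48, -9, 1], [285, 50, -9, -6], [291, 53, -7, -14], [297, 55, -7, -20], [303, 58, -5, -27]]
deg from vertical (foot ahead +) -5.2 face x at z=0 (mm) -8.5
t 36.325 F [-0.4  0.3 -1.3] op 0.023806012462774067 25.853202044963837
pos [ 0.5094 -0.3903  0.286 ] tooly -3.2 spin -0.2 q6 -0.71 alt spin 179.8 before [446.4  68.    6. ] after [446.2  69.2   6. ] t 36.325
```

The candle is about 5° past vertical, with its axis roughly 20 mm and its foot roughly 33 mm behind the TCP. That offset points the tool in +y, so I'll use the empty right end socket (-81) for clearance.

```bash
python3 -c "
from h import *
go([.598,-.0232,.306],-3)"
```

```text
pos [ 0.5094 -0.3903  0.286 ] tooly -3.2 spin -0.2 q6 -0.71 alt spin 179.8 before [371.4  68.2 -20. ] after [371.2  69.2 -20. ] t 36.325
```

Request:
servo_tool([
  [0.1,0,0,-20,-0.2],
  [0.1,40,10,0,0],
  [0.1,44,10,0,0],
  [0.1,48,10,0,0],
  [0.1,48,10,0,0],
  [0.1,48,10,0,0],
  [0.1,48,10,0,0],
  [0.1,45,9.2,0,0],
  [0.1,30,0,0,0],
  [0.1,15,0,0,0],
  [0.1,5,0,0,0],
  [0.1,0,0,0,0],
])

```text
t: 37.83
tool_pos: [0.5969, -0.0238, 0.3064]
tool_rot: [2.276, 2.165, -0.0]
contact_force: [-0.7, -0.2, -1.8]
opening: 0.0238
grip_force: 25.9
```

```bash
python3 -c "
from h import *
tilt()
go([.598,-.0232,.306],-3)"
```

```text
[[219, 26, -19, 138], [225, 28, -18, 116], [231, 37, -1, 52], [237, 34, -11, 68], [243, 36, -11, 55], [249, 37, -12, 49], [255, 40, -10, 34], [261, 41, -11, 28], [267, 44, -9, 16], [273, 46, -9, 8], [279, 49, -7, -2], [285, 52, -6, -11], [291, 54, -6, -17], [297, 56, -5, -22], [303, 58, -5, -27]]
deg from vertical (foot ahead +) -4.4 face x at z=0 (mm) -6.9
t 37.875 F [ 0.5 -1.  -1.5] op 0.023502247369841883 25.852730870246887
pos [ 0.5969 -0.0241  0.3062] tooly -2.9 spin 0.1 q6 -0.11 alt spin -179.9 before [0.9 1.1 0.2] after [0.9 1.1 0.2] t 37.875
```

Request:
servo_tool([
  [0.1,0,1,30,0],
  [0.1,0,0,30,0],
  [0.1,0,0,20,0],
  [0.1,-1,0,10,0],
  [0.1,-2,0,10,0],
  [0.1,-3,0,10,0],
  [0.1,-2,0,8,0],
  [0.1,-2,0,8,0],
  [0.1,0,0,0,0],
])

```text
t: 39.0
tool_pos: [0.597, -0.033, 0.1791]
tool_rot: [-2.275, -2.165, 0.001]
contact_force: [1.0, 1.2, -1.7]
opening: 0.0236
grip_force: 25.6
```

```bash
python3 -c "
from h import *
tilt()
go([.598,-.0332,.16],-3)"
```

```text
[[219, 28, -13, 118], [225, 31, -10, 91], [231, 32, -12, 83], [237, 34, -11, 68], [243, 36, -11, 55], [249, 38, -10, 44], [255, 40, -10, 34], [261, 42, -10, 24], [267, 47, -4, 6], [273, 49, -4, -1], [279, 50, -6, -5], [285, 52, -6, -11], [291, 54, -6, -17], [297, 57, -4, -24], [303, 59, -4, -29]]
deg from vertical (foot ahead +) -3.6 face x at z=0 (mm) -6.2
t 39.05 F [ 0.8  1.7 -2.3] op 0.02364078759912388 25.62736451625824
pos [ 0.5971 -0.033   0.1795] tooly -2.8 spin 0.2 q6 -0.13 alt spin -179.8 before [-0.2  1.  19.5] after [-0.2  1.  19.5] t 39.05
```

Request:
servo_tool([
  [0.5,0,0,0,0],
  [0.5,0,0,0,0],
  [0.5,0,0,-20,0],
  [0.5,0,0,-50,0],
  [0.5,0,0,-50,0],
  [0.5,0,0,-10,0],
  [0.5,0,0,0,0],
])

```text
t: 39.92
tool_pos: [0.5979, -0.0333, 0.3122]
tool_rot: [2.274, 2.164, 0.003]
contact_force: [0.4, 1.2, -0.2]
opening: 0.0431
grip_force: 0.0
```

```bash
python3 -c "
from h import *
C=cam('wrist');im=get_image('wrist');cv2.imwrite('pics/w10.png',im[:,:,::-1])
# where tops should be
for s in (81,-81):
    a=np.radians(-3);c=np.array([.6005-s/1e3*np.sin(a),.0247+s/1e3*np.cos(a),.192]);p=w2p(C,c)[0];print(s,c.round(3),p.round(0))
    x,y=p.round().astype(int); 
    if 12<x<548 and 12<y<408: print(cv2.cvtColor(im,cv2.COLOR_RGB2HSV)[y-12:y+13:6,x-12:x+13:6].tolist())
go([.42,-.25,.25],82)"
```

```text
81 [0.605 0.106 0.192] [280.  21.]
[[[0, 0, 255], [30, 1, 255], [105, 2, 251], [0, 0, 255], [0, 0, 255]], [[0, 0, 255], [0, 0, 255], [120, 12, 86], [0, 0, 255], [0, 0, 255]], [[0, 0, 255], [0, 0, 255], [0, 0, 255], [0, 0, 255], [0, 0, 255]], [[0, 0, 255], [0, 0, 255], [0, 0, 255], [0, 0, 255], [0, 0, 255]], [[25, 18, 247], [24, 16, 248], [24, 16, 249], [24, 15, 250], [26, 14, 250]]]
-81 [ 0.596 -0.056  0.192] [279. 229.]
[[[24, 31, 229], [23, 23, 241], [24, 22, 241], [24, 21, 241], [24, 22, 240]], [[25, 32, 229], [23, 23, 241], [24, 21, 241], [24, 22, 241], [24, 22, 240]], [[24, 35, 229], [24, 22, 240], [17, 13, 173], [24, 20, 241], [23, 23, 239]], [[25, 34, 228], [26, 21, 239], [26, 21, 240], [23, 23, 242], [25, 23, 239]], [[112, 30, 93], [112, 30, 93], [108, 33, 93], [113, 35, 96], [115, 32, 96]]]
pos [ 0.5972 -0.0332  0.31  ] tooly -2.8 spin -84.8 q6 -0.13 alt spin 95.2 before [-225.3 -166.3   60. ] after [ 145.3 -239.3   60. ] t 39.975
```

Both seated tops appear where predicted, wicks showing. On to the next candle, the one at (.457,-.255).

Request:
servo_tool([
  [0.5,-45,-33,0,0],
  [0.5,-45,-33,0,0],
  [0.5,-45,-33,0,0],
  [0.5,-45,-33,0,0],
  [0.5,-45,-34,0,0],
  [0.5,0,0,20,9.5],
  [0.5,0,0,20,9.5],
  [0.5,0,0,20,9.5],
  [0.5,0,0,0,9.5],
  [0.5,0,0,0,9.5],
  [0.5,0,0,0,9.5],
  [0.5,0,0,0,9.5],
])

```text
t: 41.48
tool_pos: [0.4195, -0.249, 0.2474]
tool_rot: [-3.089, -0.554, 0.005]
contact_force: [-0.9, -0.1, -0.3]
opening: 0.0426
grip_force: 0.0
```

Request:
servo_tool([
  [0.42,0,0,0,9.5],
  [0.42,0,0,0,9.5],
  [0.42,0,0,0,9.5],
  [0.42,0,0,0,0],
])

```text
t: 41.98
tool_pos: [0.4197, -0.2491, 0.2478]
tool_rot: [-3.132, 0.211, 0.005]
contact_force: [2.3, -0.1, 0.7]
opening: 0.0354
grip_force: 0.0
```

```bash
python3 -c "
from h import *
look(); look(150); go([.4571,-.2552,.004],82)"
```

```text
c [ 399.9 -116.9] size [108.7  69.2] ang 14.5 grip [ 343.7 -131.4] px [173. 210.]
c [ 511.5 -263.5] size [ 23.6 179.1] ang -8.2 grip [ 454.1 -255.2] px [282.  92.]
c [ 541.5 -306.7] size [ 24.5 126.1] ang -21.7 grip [ 487.6 -285.3] px [319.  60.]
c [ 399.9 -117.1] size [108.7  69.4] ang 14.4 grip [ 341.8 -132. ] px [173. 210.]
c [ 511.4 -263.5] size [ 23.5 178.4] ang -8.1 grip [ 452. -255.] px [281.  92.]
c [ 541.8 -306.9] size [ 24.5 126.3] ang -21.7 grip [ 486.1 -284.7] px [319.  60.]
pos [ 0.4199 -0.2493  0.2486] tooly -97.7 spin 0.3 q6 1.02 alt spin -179.7 before [ 38.1   1.2 244.5] after [ 38.1   1.  244.5] t 42.075
```

Request:
servo_tool([
  [0.42,35,1,30,0.3],
  [0.42,0,0,55,0],
  [0.42,0,0,55,0],
  [0.42,0,0,50,0],
  [0.42,0,0,30,0],
  [0.42,0,0,17,0],
  [0.42,0,0,7,0],
  [0.42,0,0,0,0],
  [0,0,0,0,0],
  [0,0,0,0,0],
  [0,0,0,0,0],
  [0,0,0,0,0],
], force=20)

```text
t: 43.58
tool_pos: [0.456, -0.2562, 0.0076]
tool_rot: [3.132, -0.223, 0.004]
contact_force: [-1.1, 1.1, 6.4]
opening: 0.0234
grip_force: 21.4
```

Request:
servo_tool([
  [0,0,0,-10,0],
  [0,0,0,-40,0],
  [0,0,0,-50,0],
  [0,0,0,-45,0],
  [0.27,0,0,0,0],
  [0.28,0,0,0,0],
  [0.28,0,0,0,0],
  [0.28,0,0,0,0],
  [0.28,0,0,0,0],
  [0.27,0,0,0,0],
  [0.25,0,0,0,0],
])

```text
t: 44.95
tool_pos: [0.455, -0.2555, 0.151]
tool_rot: [-3.134, 0.223, -0.0]
contact_force: [-0.1, 0.5, -1.3]
opening: 0.0236
grip_force: 20.1
```

```bash
python3 -c "
from h import *
tilt();widths()
go([.45,-.25,.33],-3)"
```

```text
[[195, 35, 20, 70], [201, 36, 17, 63], [207, 37, 15, 56], [213, 38, 12, 50], [219, 40, 12, 39], [225, 41, 10, 34], [231, 42, 8, 29], [237, 44, 7, 20], [243, 44, 4, 19], [249, 46, 4, 11], [255, 47, 2, 7], [261, 49, 2, 0], [267, 51, 2, -6], [273, 51, -1, -7], [279, 53, -1, -13], [285, 54, -2, -16], [291, 55, -4, -19], [297, 57, -4, -24], [303, 57, -6, -25]]
deg from vertical (foot ahead +) 13.7 face x at z=0 (mm) 1.3
t 45.0 F [ 0.2 -0.5 -0.3] op 0.02387250208576047 20.116184055805206
5 None | 30 (np.int64(327), np.int64(329), 3) | 55 (np.int64(321), np.int64(329), 9) | 80 (np.int64(315), np.int64(329), 15) | 105 (np.int64(309), np.int64(329), 21) | 130 (np.int64(303), np.int64(329), 27) | 155 (np.int64(296), np.int64(325), 30) | 180 (np.int64(265), np.int64(296), 32) | 205 (np.int64(262), np.int64(298), 37) | 230 (np.int64(260), np.int64(301), 42) | 255 (np.int64(240), np.int64(321), 55) | 280 (np.int64(255), np.int64(305), 51) | 305 (np.int64(253), np.int64(308), 56) | 330 (np.int64(245), np.int64(316), 64) | 355 (np.int64(271), np.int64(292), 17) | 
t 45.05 pos [ 0.455  -0.2555  0.1511] F [ 0.4 -0.8 -0.2] op 0.0236192023248795 grip 20.115153193473816
pos [ 0.455  -0.2555  0.1511] tooly -98.1 spin 84.9 q6 1.06 alt spin -95.1 before [  -5.7   -4.7 -178.9] after [  -5.2    5.3 -178.9] t 45.05
```

About 15° from vertical, so I'll square it on the wall again.

Request:
servo_tool([
  [0.25,0,0,-20,0],
  [0.25,0,0,-20,0],
  [0.25,0,0,0,-10.5],
  [0.25,0,0,0,-10.5],
  [0.25,0,0,0,-10.5],
  [0.25,0,0,0,-10.5],
  [0.25,0,0,0,-10.5],
  [0.25,0,0,0,-10.5],
  [0.25,0,0,0,-10.5],
  [0.25,0,0,0,-10.5],
  [0.25,0,0,0,-10.5],
  [0.25,0,0,0,-0.6],
])

```text
t: 46.55
tool_pos: [0.4556, -0.2559, 0.193]
tool_rot: [2.279, 2.158, 0.001]
contact_force: [-1.1, 0.1, -0.3]
opening: 0.0235
grip_force: 20.1
```

```bash
python3 -c "
from h import *
tilt()
go([.594,-.17,.190],-3)"
```

```text
[[195, 35, 19, 70], [201, 35, 15, 69], [207, 37, 14, 56], [213, 37, 10, 55], [219, 39, 9, 44], [225, 39, 6, 43], [231, 41, 5, 33], [237, 43, 5, 24], [243, 44, 3, 19], [249, 45, 2, 15], [255, 47, 1, 7], [261, 49, 1, 0], [267, 51, 1, -6], [273, 51, -2, -7], [279, 53, -2, -13], [285, 54, -3, -16], [291, 55, -4, -19], [297, 56, -5, -22], [303, 57, -7, -25]]
deg from vertical (foot ahead +) 12.4 face x at z=0 (mm) -0.1
t 46.6 F [ 0.  -0.  -0.4] op 0.023844438500207888 20.084640383720398
pos [ 0.4555 -0.2559  0.1926] tooly -3.2 spin -0.2 q6 -0.6 alt spin 179.8 before [ 93.4 133.5   2.8] after [ 93.  133.8   2.8] t 46.6
```

Request:
servo_tool([
  [0.25,15,33,0,-0.2],
  [0.25,25,34,0,0],
  [0.25,25,34,0,0],
  [0.25,28,33,0,0],
  [0.25,12,0,0,0],
  [0.25,12,0,0,0],
  [0.25,12,0,0,0],
  [0.25,12,0,0,0],
  [0.25,10,0,0,0],
  [0.25,7,0,0,0],
  [0.25,3,0,0,0],
  [0.25,0,0,0,0],
])

```text
t: 48.1
tool_pos: [0.5968, -0.1012, 0.1909]
tool_rot: [-2.275, -2.166, -0.0]
contact_force: [-0.4, -0.9, -0.1]
opening: 0.0237
grip_force: 21.6
```

```bash
python3 -c "
from h import *
tilt()
go([.5991,-.0023,.360],-3)"
```

```text
[[225, 34, -3, 70], [231, 36, -3, 57], [237, 37, -5, 51], [243, 39, -5, 40], [249, 41, -5, 30], [255, 43, -5, 21], [261, 44, -6, 17], [267, 46, -6, 9], [273, 49, -4, -1], [279, 51, -4, -8], [285, 53, -4, -13], [291, 55, -4, -19], [297, 56, -5, -22], [303, 58, -5, -27]]
deg from vertical (foot ahead +) 0.8 face x at z=0 (mm) -4.9
t 48.15 F [-0.8 -1.1 -0.8] op 0.02347043762326212 21.58934623003006
pos [ 0.5968 -0.1013  0.1909] tooly -2.8 spin 0.2 q6 -0.24 alt spin -179.8 before [  99.1   -2.7 -169.1] after [  99.1   -2.9 -169.1] t 48.15
```

Request:
servo_tool([
  [0.1,-3,0,0,0],
  [0.1,0,0,-40,0],
  [0.1,0,0,-50,0],
  [0.1,0,0,-50,0],
  [0.1,0,0,-30,0],
  [0.1,0,0,0,0.2],
  [0.1,40,-1,0,0],
  [0.1,40,-1,0,0],
  [0.1,30,-0.5,0,0],
  [0.1,9,0,0,0],
  [0.1,0,0,0,0],
  [0.1,0,0,0,0],
], force=25)

```text
t: 49.65
tool_pos: [0.6004, 0.0136, 0.3603]
tool_rot: [-2.28, -2.16, 0.001]
contact_force: [0.8, -0.0, -0.2]
opening: 0.0236
grip_force: 25.2
```

```bash
python3 -c "
from h import *
tilt()
go([.6,.0147,.175],-3)"
```

```text
[[201, 27, 0, 131], [207, 28, -3, 120], [213, 30, -3, 101], [219, 32, -3, 85], [225, 34, -3, 70], [231, 36, -3, 57], [237, 38, -3, 46], [243, 40, -3, 35], [249, 43, -1, 22], [255, 44, -3, 17], [261, 44, -6, 17], [267, 46, -6, 9], [273, 49, -4, -1], [279, 50, -6, -5], [285, 52, -6, -11], [291, 54, -6, -17], [297, 56, -5, -22], [303, 58, -5, -27]]
deg from vertical (foot ahead +) 1.5 face x at z=0 (mm) -4.8
t 49.7 F [-0.7  0.7 -0.1] op 0.023569531651618774 25.221121609210968
pos [0.6004 0.0135 0.3605] tooly -3.1 spin -0.1 q6 -0.05 alt spin 179.9 before [  1.2  -0.4 185.5] after [  1.2  -0.4 185.5] t 49.7
```

Request:
servo_tool([
  [0.1,-1,0,40,0],
  [0.1,0,0,45,0],
  [0.1,0,0,40,0],
  [0.1,0,0,20,0],
  [0.1,0,0,12,0],
  [0.1,0,0,10,0],
  [0.1,0,0,10,0],
  [0.1,0,0,8,0],
  [0.1,0,0,0,0],
])

```text
t: 50.82
tool_pos: [0.6001, 0.0135, 0.1752]
tool_rot: [-2.279, -2.161, 0.001]
contact_force: [-0.2, -1.4, -2.0]
opening: 0.0234
grip_force: 25.3
```

```bash
python3 -c "
from h import *
tilt()
print(get_obs()['tool_pos'])"
```

```text
[[207, 28, -3, 120], [213, 31, -1, 94], [219, 32, -3, 85], [225, 34, -3, 70], [231, 36, -3, 57], [237, 37, -5, 51], [243, 39, -5, 40], [249, 41, -5, 30], [255, 42, -6, 25], [261, 44, -6, 17], [267, 46, -6, 9], [273, 49, -4, -1], [279, 51, -4, -8], [285, 52, -6, -11], [291, 54, -6, -17], [297, 56, -5, -22], [303, 58, -5, -27]]
deg from vertical (foot ahead +) 1.5 face x at z=0 (mm) -5.3
t 50.875 F [-0.9 -2.2 -1.7] op 0.024006819156707108 25.298759937286377
[0.60014923 0.01352519 0.1755233 ]
```

Request:
servo_tool([
  [0.5,0,0,0,0],
  [0.5,0,0,0,0],
  [0.5,0,0,-20,0],
  [0.5,0,0,-50,0],
  [0.5,0,0,-50,0],
  [0.5,0,0,-10,0],
  [0.5,0,0,0,0],
])

```text
t: 51.75
tool_pos: [0.601, 0.0136, 0.3081]
tool_rot: [2.278, 2.16, 0.004]
contact_force: [0.4, -0.3, 0.8]
opening: 0.0429
grip_force: 0.0
```

```bash
python3 -c "
from h import *
C=cam('wrist');im=get_image('wrist');cv2.imwrite('pics/w11.png',im[:,:,::-1])
g=cv2.cvtColor(im,cv2.COLOR_RGB2HSV)
for s in (81,-27,-81):
    a=np.radians(-3);c=np.array([.6005-s/1e3*np.sin(a),.0247+s/1e3*np.cos(a),.192]);p=w2p(C,c)[0];print(s,p.round(0))
    x,y=p.round().astype(int)
    if 12<x<548 and 12<y<408: print(g[y-12:y+13:6,x-12:x+13:6,1:].tolist())
go([.45,-.27,.25],68.3)"
```

```text
81 [278.  88.]
[[[0, 255], [0, 255], [0, 255], [0, 255], [0, 255]], [[0, 255], [0, 255], [12, 123], [0, 255], [0, 255]], [[0, 255], [0, 255], [0, 255], [0, 255], [0, 255]], [[0, 255], [0, 255], [0, 255], [0, 255], [0, 255]], [[40, 174], [43, 176], [41, 176], [42, 178], [41, 179]]]
-27 [279. 223.]
[[[23, 241], [37, 207], [20, 243], [19, 244], [21, 242]], [[23, 240], [20, 242], [21, 98], [19, 244], [21, 242]], [[25, 239], [20, 242], [19, 243], [19, 243], [21, 242]], [[30, 231], [28, 236], [28, 236], [26, 237], [33, 234]], [[166, 121], [43, 138], [43, 137], [43, 137], [167, 122]]]
-81 [279. 280.]
[[[42, 133], [43, 135], [45, 136], [43, 135], [43, 135]], [[30, 233], [21, 242], [21, 242], [19, 242], [34, 225]], [[30, 231], [21, 241], [30, 224], [21, 243], [30, 226]], [[32, 231], [22, 241], [21, 242], [20, 242], [42, 225]], [[64, 203], [63, 219], [60, 215], [60, 218], [106, 194]]]
pos [0.6002 0.0137 0.306 ] tooly -3.0 spin -71.3 q6 -0.05 alt spin 108.7 before [-291.2 -135.    55.9] after [  34.7 -319.1   55.9] t 51.8
```

Request:
servo_tool([
  [0.5,-48.5,-22.5,0,0],
  [0.5,-48.5,-22.5,0,0],
  [0.5,-48.5,-22.5,0,0],
  [0.5,-48.5,-22.5,0,0],
  [0.5,-48.5,-22.5,0,0],
  [0.5,-48.5,-22.5,0,0],
  [0.5,0,0,20,9.9],
  [0.5,0,0,20,9.9],
  [0.5,0,0,15,9.9],
  [0.5,0,0,0,9.9],
  [0.5,0,0,0,9.9],
  [0.5,0,0,0,9.9],
])

```text
t: 53.3
tool_pos: [0.4492, -0.2691, 0.2483]
tool_rot: [-3.05, -0.739, 0.004]
contact_force: [-0.2, 0.6, -0.4]
opening: 0.0428
grip_force: 0.0
```

Request:
servo_tool([
  [0.5,0,0,0,9.9],
  [0.5,0,0,0,9.9],
  [0.5,0,0,0,9.9],
  [0.5,0,0,0,9.9],
  [0.5,0,0,0,9.7],
  [0.5,0,0,0,0],
])

```text
t: 54.05
tool_pos: [0.4494, -0.2692, 0.2488]
tool_rot: [-3.084, 0.589, 0.005]
contact_force: [-0.2, -0.6, -0.4]
opening: 0.0427
grip_force: 0.0
```

```bash
python3 -c "
from h import *
look(); go([.5135,-.2955,.004],68.3)"
```

```text
c [442.4  46.5] size [140.3  55.9] ang 60.5 grip [413.8  -4. ] px [ 48. 274.]
c [ 412.4 -115.2] size [84.2 71.5] ang 14.8 grip [ 356.3 -130. ] px [174. 252.]
c [ 553.5 -312.1] size [ 23.8 149.4] ang -21.5 grip [ 499.6 -290.9] px [281.  74.]
pos [ 0.4495 -0.2694  0.2491] tooly -111.6 spin 0.1 q6 1.27 alt spin -179.9 before [ 69.8   1.  244.9] after [ 69.8   0.9 244.9] t 54.1
```

Request:
servo_tool([
  [0.5,35,1,30,0],
  [0.5,35,0,50,0],
  [0.5,0,0,60,0],
  [0.5,0,0,50,0],
  [0.5,0,0,30,0],
  [0.5,0,0,17,0],
  [0.5,0,0,7,0],
  [0.5,0,0,0,0],
  [0,0,0,0,0],
  [0,0,0,0,0],
  [0,0,0,0,0],
  [0,0,0,0,0],
], force=20)

```text
t: 55.6
tool_pos: [0.516, -0.2976, 0.0088]
tool_rot: [3.084, -0.592, 0.004]
contact_force: [-0.2, 0.1, 5.8]
opening: 0.0235
grip_force: 20.8
```

Request:
servo_tool([
  [0,0,0,-10,0],
  [0,0,0,-40,0],
  [0,0,0,-50,0],
  [0,0,0,-45,0],
  [0.27,0,0,0,0],
  [0.28,0,0,0,0],
  [0.28,0,0,0,0],
  [0.28,0,0,0,0],
  [0.28,0,0,0,0],
  [0.27,0,0,0,0],
  [0.25,0,0,0,0],
])

```text
t: 56.98
tool_pos: [0.5149, -0.2968, 0.152]
tool_rot: [-3.085, 0.592, -0.0]
contact_force: [-0.2, -0.3, -1.6]
opening: 0.0234
grip_force: 20.0
```

```bash
python3 -c "
from h import *
tilt();widths()
go([.594,-.17,.19],-3)"
```

```text
[[231, 27, -25, 124], [237, 30, -21, 96], [243, 32, -19, 80], [249, 34, -18, 66], [255, 37, -15, 48], [261, 40, -13, 33], [267, 42, -12, 23], [273, 45, -10, 11], [279, 48, -8, 1], [285, 51, -6, -8], [291, 53, -6, -14], [297, 56, -5, -22], [303, 59, -3, -29]]
deg from vertical (foot ahead +) -8.1 face x at z=0 (mm) -7.9
t 57.025 F [ 0.1 -0.  -2. ] op 0.024001031953750376 20.020063519477844
5 None | 30 None | 55 None | 80 None | 105 None | 130 None | 155 None | 180 None | 205 None | 230 (np.int64(268), np.int64(293), 26) | 255 (np.int64(239), np.int64(321), 58) | 280 (np.int64(232), np.int64(329), 72) | 305 (np.int64(252), np.int64(308), 57) | 330 (np.int64(245), np.int64(316), 62) | 355 (np.int64(270), np.int64(289), 20) | 
t 57.075 pos [ 0.5149 -0.2968  0.1521] F [-0.5 -0.5 -0.9] op 0.023588661240957536 grip 20.019459128379822
pos [ 0.5149 -0.2968  0.1521] tooly -111.7 spin 71.3 q6 1.3 alt spin -108.7 before [  26.5 -147.   -37.9] after [-130.7  -72.3  -37.9] t 57.075
```

It swung about 8° past vertical with the foot trailing. I'll brace it on the outside of the left wall instead, moving in -y, carrying it over the lantern high up.

Request:
servo_tool([
  [0.1,0,0,-52,0],
  [0.1,0,0,-52,-9.9],
  [0.1,0,0,-52,-9.9],
  [0.1,0,0,-54,-9.9],
  [0.1,0,0,0,-9.9],
  [0.1,0,0,0,-9.9],
  [0.1,0,0,0,-9.9],
  [0.1,0,0,0,-9.9],
  [0.1,0,0,0,-9.9],
  [0.1,0,0,0,-9.9],
  [0.1,0,0,0,-9.9],
  [0.1,0,0,0,-9.7],
], force=22)

```text
t: 58.58
tool_pos: [0.5148, -0.2967, 0.362]
tool_rot: [-2.273, -2.168, -0.0]
contact_force: [-0.7, 0.5, -1.3]
opening: 0.0237
grip_force: 22.1
```

```bash
python3 -c "
from h import *
tilt()
go([.607,.235,.37],-3)"
```

```text
[[231, 27, -26, 124], [237, 29, -25, 105], [243, 32, -20, 80], [249, 34, -19, 66], [255, 37, -16, 48], [261, 39, -15, 37], [267, 42, -13, 23], [273, 45, -11, 11], [279, 48, -9, 1], [285, 51, -7, -8], [291, 53, -7, -14], [297, 56, -5, -22], [303, 58, -5, -27]]
deg from vertical (foot ahead +) -8.3 face x at z=0 (mm) -9.0
t 58.625 F [ 0.5 -0.5 -1.1] op 0.023715167004679214 22.097879648208618
pos [ 0.5149 -0.2967  0.362 ] tooly -2.5 spin 0.5 q6 -0.6 alt spin -179.5 before [535.2  68.7  -7.9] after [535.8  64.2  -7.9] t 58.625
```

Request:
servo_tool([
  [0.1,30,0,-15,0.5],
  [0.1,52,0,0,0],
  [0.1,56,0,0,0],
  [0.1,56,0,0,0],
  [0.1,56,0,0,0],
  [0.1,56,0,0,0],
  [0.1,56,0,0,0],
  [0.1,56,0,0,0],
  [0.1,56,0,0,0],
  [0.1,40,20,0,0],
  [0.1,22,24,0,0],
  [0.1,0,20,0,0],
])

```text
t: 60.12
tool_pos: [0.6119, 0.2362, 0.3765]
tool_rot: [-2.288, -2.152, 0.001]
contact_force: [-0.1, -0.2, -2.0]
opening: 0.0233
grip_force: 22.2
```

```bash
python3 -c "
from h import *
tilt()
go([.608,.182,.19],-3)"
```

```text
[[231, 39, 2, 42], [237, 39, -1, 41], [243, 32, -20, 80], [249, 35, -17, 60], [255, 38, -14, 43], [261, 40, -13, 33], [267, 42, -13, 23], [273, 45, -11, 11], [279, 48, -9, 1], [285, 50, -9, -6], [291, 53, -7, -14], [297, 55, -7, -20], [303, 58, -5, -27]]
deg from vertical (foot ahead +) -4.9 face x at z=0 (mm) -7.7
t 60.175 F [-1.4 -0.7 -3.5] op 0.023517120304467804 22.21710741519928
pos [0.6137 0.2349 0.3758] tooly -3.6 spin -0.6 q6 0.32 alt spin 179.4 before [-53.   -2.5 185.9] after [-53.   -3.  185.9] t 60.175
```

Request:
servo_tool([
  [0.1,0,-3,40,-0.6],
  [0.1,0,0,50,0],
  [0.1,0,0,50,0],
  [0.1,0,0,46,0],
  [0.1,-10,0,0,0],
  [0.1,-10,0,0,0],
  [0.1,-10,0,0,0],
  [0.1,-9,0,0,0],
  [0.1,-6,0,0,0],
  [0.1,-2,0,0,0],
  [0.1,0,0,0,0],
])

```text
t: 61.55
tool_pos: [0.6062, 0.1876, 0.1911]
tool_rot: [2.278, 2.164, 0.0]
contact_force: [-0.2, 1.1, -0.5]
opening: 0.0238
grip_force: 21.8
```

```bash
python3 -c "
from h import *
tilt()
go([.608,.182,.19],-3)"
```

```text
[[213, 26, -14, 139], [219, 28, -13, 118], [225, 30, -12, 99], [231, 32, -12, 83], [237, 58, 21, -19], [243, 63, 22, -30], [249, 50, 8, -1], [255, 50, 5, -2], [261, 47, -1, 6], [267, 44, -9, 16], [273, 46, -9, 8], [279, 49, -7, -2], [285, 51, -7, -8], [291, 53, -7, -14], [297, 55, -7, -20], [303, 58, -5, -27]]
deg from vertical (foot ahead +) -6.9 face x at z=0 (mm) -0.3
t 61.6 F [ 0.6  1.3 -0.6] op 0.023845846555175444 21.844058632850647
pos [0.6061 0.1876 0.1909] tooly -2.9 spin 0.1 q6 0.23 alt spin -179.9 before [-5.5  2.2  0.9] after [-5.5  2.2  0.9] t 61.6
```

Request:
servo_tool([
  [0.1,-3,0,0,0],
  [0.1,-3,0,0,0],
  [0.1,0,0,0,0],
])

```text
t: 61.98
tool_pos: [0.6057, 0.1813, 0.1909]
tool_rot: [-2.278, -2.164, 0.001]
contact_force: [0.1, 1.0, -0.0]
opening: 0.0238
grip_force: 21.6
```

```bash
python3 -c "
from h import *
tilt()
go([.6019,.0717,.38],-3)"
```

```text
[[207, 26, -8, 141], [213, 28, -8, 119], [219, 30, -8, 100], [225, 32, -7, 84], [231, 59, 24, -21], [237, 43, 5, 24], [243, 66, 24, -35], [249, 50, 8, -1], [255, 49, 4, 1], [261, 44, -6, 17], [267, 46, -6, 9], [273, 49, -4, -1], [279, 50, -6, -5], [285, 52, -6, -11], [291, 54, -6, -17], [297, 56, -5, -22], [303, 58, -5, -27]]
deg from vertical (foot ahead +) -5.1 face x at z=0 (mm) 1.3
t 62.025 F [0.1 0.6 0.7] op 0.023489268287770558 21.62654310464859
pos [0.6057 0.1814 0.1909] tooly -2.9 spin 0.1 q6 0.22 alt spin -179.9 before [-109.8    1.7 -189.1] after [-109.8    1.9 -189.1] t 62.025
```

Request:
servo_tool([
  [0.1,3,0,-10,0],
  [0.1,0,0,-40,0],
  [0.1,0,0,-50,0],
  [0.1,0,0,-50,0],
  [0.1,0,0,-40,0],
  [0.1,-35,1,0,0],
  [0.1,-45,1,0,0],
  [0.1,-26,0,0,0],
  [0.1,-8,0,0,0],
  [0.1,0,0,0,0],
  [0.1,0,0,0,0],
], force=25)

```text
t: 63.4
tool_pos: [0.6021, 0.0716, 0.3811]
tool_rot: [-2.276, -2.165, -0.0]
contact_force: [-0.2, -1.4, -0.3]
opening: 0.0239
grip_force: 25.3
```

```bash
python3 -c "
from h import *
tilt()
go([.6029,.0707,.175],-3)"
```

```text
[[207, 26, -8, 141], [213, 28, -8, 119], [219, 30, -8, 100], [225, 32, -7, 84], [231, 34, -7, 69], [237, 36, -7, 56], [243, 38, -7, 45], [249, 40, -6, 34], [255, 42, -6, 25], [261, 44, -6, 17], [267, 47, -4, 6], [273, 49, -4, -1], [279, 50, -6, -5], [285, 52, -6, -11], [291, 54, -6, -17], [297, 56, -5, -22], [303, 58, -5, -27]]
deg from vertical (foot ahead +) -1.2 face x at z=0 (mm) -5.6
t 63.45 F [-0.5  0.1 -1.8] op 0.023428861491953966 25.295945405960083
pos [0.6021 0.0716 0.381 ] tooly -2.9 spin 0.1 q6 0.05 alt spin -179.9 before [ -0.9   0.9 206. ] after [ -0.9   0.9 206. ] t 63.45
```

Request:
servo_tool([
  [0.1,-1,1,40,0],
  [0.1,0,0,45,0],
  [0.1,0,0,40,0],
  [0.1,0,0,30,0],
  [0.1,0,0,15,0],
  [0.1,0,0,10,0],
  [0.1,0,0,10,0],
  [0.1,0,0,10,0],
  [0.1,0,0,8,0],
  [0.1,0,0,0,0],
])

```text
t: 64.7
tool_pos: [0.6027, 0.0695, 0.1721]
tool_rot: [-2.277, -2.163, 0.002]
contact_force: [0.5, -0.3, -1.3]
opening: 0.0235
grip_force: 25.3
```

```bash
python3 -c "
from h import *
tilt();print(get_obs()['tool_pos'])"
```

```text
[[225, 33, -5, 77], [231, 34, -7, 69], [237, 36, -7, 56], [243, 37, -9, 50], [249, 39, -8, 39], [255, 41, -8, 29], [261, 43, -8, 20], [267, 45, -8, 12], [273, 49, -4, -1], [279, 50, -6, -5], [285, 52, -6, -11], [291, 54, -6, -17], [297, 56, -5, -22], [303, 58, -5, -27]]
deg from vertical (foot ahead +) -1.0 face x at z=0 (mm) -6.2
t 64.75 F [ 0.6 -1.3 -1.4] op 0.023594962517284365 25.27394950389862
[0.60298075 0.06950825 0.17278099]
```

Request:
servo_tool([
  [0.5,0,0,0,0],
  [0.5,0,0,0,0],
  [0.5,0,0,0,0],
  [0.5,0,0,-20,0],
  [0.5,0,0,-50,0],
  [0.5,0,0,-50,0],
  [0.5,0,0,-60,0],
  [0.5,-40,0,-30,0],
  [0.5,-40,0,0,0],
  [0.5,-20,-40,0,0],
  [0.5,0,-40,0,0],
  [0.5,0,0,0,0],
])

```text
t: 66.25
tool_pos: [0.5167, -0.0263, 0.3855]
tool_rot: [2.276, 2.161, 0.003]
contact_force: [0.7, -0.1, -0.0]
opening: 0.0428
grip_force: 0.0
```

```bash
python3 -c "
from h import *
C=cam('wrist');im=get_image('wrist');cv2.imwrite('pics/w12.png',cv2.resize(im[:,:,::-1],(800,600)))
for s in (81,27,-27,-81):
    a=np.radians(-3);print(s,(w2p(C,np.array([.6005-s/1e3*np.sin(a),.0247+s/1e3*np.cos(a),.192]))[0]*800/560).round())
go([.35,-.06,.3],None)"
```

```text
81 [519.  69.]
27 [514. 152.]
-27 [509. 229.]
-81 [505. 300.]
pos [ 0.5177 -0.0263  0.3852] tooly -3.0 spin 0 q6 -0.14 alt spin 0 before [ -42.3 -166.1   84.6] after [ -42.3 -166.1   84.6] t 66.3
```

View pics/w12.png

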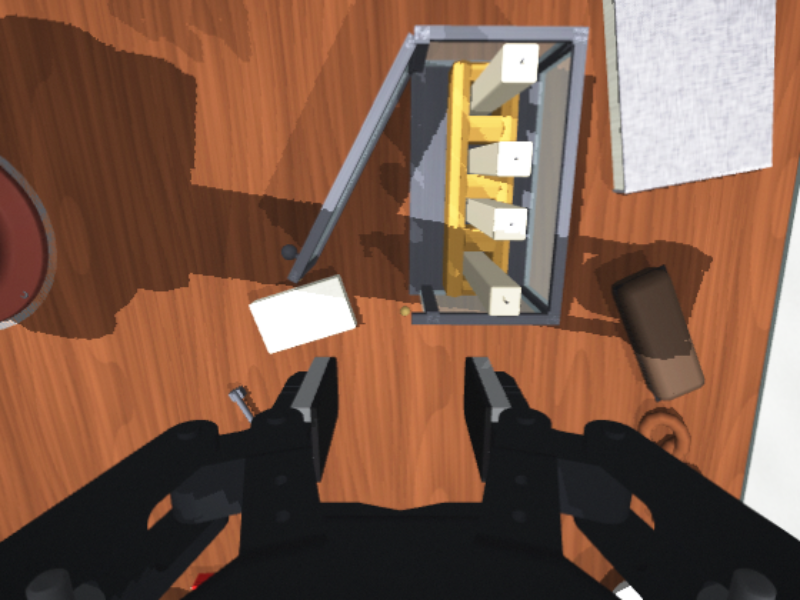

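All four candles stand in their sockets, with tops at (520,62), (515,158), (509,222) and (503,299). The door is open from its hinge (412,38) to its edge (297,275), and the knob is at (290,252). I'll plan a gentle push from outside.

```bash
python3 -c "
from h import *
C=cam('wrist');w=p2w(C,np.array([(412,36),(418,44),(303,279),(291,274)])*.7,[.118]*4)[:,:2];print(w.round(4))
h=np.array([.532,.147])
def P(phi,r=.165,e=.016):
    a=np.radians(-93)-phi; return h+r*np.array([np.cos(a),np.sin(a)])+e*np.array([np.cos(a-np.pi/2),np.sin(a-np.pi/2)])
for ph,e in((.47,.05),(.47,.016),(.4,.016),(.3,.016),(.2,.016),(.1,.016),(.05,.016),(0,.016)): print(ph,e,P(ph,e=e).round(4))
go([*P(.47,e=.06),.3],87)
"
```

```text
[[ 0.5373  0.1485]
 [ 0.5419  0.1424]
 [ 0.4275 -0.0474]
 [ 0.417  -0.0421]]
0.47 0.05 [0.4063 0.029 ]
0.47 0.016 [0.4358 0.012 ]
0.4 0.016 [0.4455 0.0056]
0.3 0.016 [ 0.46   -0.0023]
0.2 0.016 [ 0.4753 -0.0088]
0.1 0.016 [ 0.4911 -0.0137]
0.05 0.016 [ 0.4992 -0.0155]
0 0.016 [ 0.5074 -0.0169]
pos [ 0.5177 -0.0263  0.3852] tooly -3.0 spin -90.0 q6 -0.14 alt spin 90.0 before [  54.  -123.3   84.7] after [123.4  53.9  84.7] t 66.3
```

Request:
servo_tool([
  [0,0,0,0,-10],
  [0,0,0,0,-10],
  [0,0,0,0,-10],
  [0,0,0,0,-10],
  [0,0,0,0,-10],
  [0,0,0,0,-10],
  [0,0,0,0,-10],
  [0,0,0,0,-10],
  [0,0,0,0,-10],
  [0,41,18,28,0],
  [0,41,18,28,0],
  [0,41,18,28,0],
])

```text
t: 67.8
tool_pos: [0.3978, 0.0347, 0.2991]
tool_rot: [0.08, 3.14, 0.0]
contact_force: [-0.4, 0.3, -0.4]
opening: -0.0001
grip_force: 0.0
```

```bash
python3 -c "
from h import *
go([.3976,.034,.078],87);go([.4358,.012,.078],87)"
```

```text
pos [0.3978 0.0347 0.2991] tooly 87.1 spin 0.1 q6 -1.62 alt spin -179.9 before [  0.3  -0.7 221.1] after [  0.3  -0.7 221.1] t 67.8
pos [0.3978 0.0347 0.2991] tooly 87.1 spin 0.1 q6 -1.62 alt spin -179.9 before [-39.  -20.7 221.1] after [-39.  -20.7 221.1] t 67.8
```

Request:
servo_tool([
  [0,0,0,55,0],
  [0,0,0,58,0],
  [0,0,0,58,0],
  [0,0,0,50,0],
  [0,-10,-5,0,0],
  [0,-10,-5,0,0],
  [0,-10,-5,0,0],
  [0,-9,-5.5,0,0],
  [0,-9,-5.5,0,0],
  [0,-9,-5,0,0],
  [0,-9,-4,0,0],
  [0,0,0,0,0],
])

```text
t: 69.3
tool_pos: [0.4631, -0.0048, 0.0786]
tool_rot: [0.081, 3.14, -0.001]
contact_force: [-0.9, -0.8, 4.8]
opening: 0.0001
grip_force: 0.0
```

Request:
servo_tool([
  [0,-8,-4,0,0],
  [0,-8,-3.5,0,0],
  [0,-8,-3,0,0],
  [0,-6,-2,0,0],
  [0,-4,-1,0,0],
  [0,0,0,0,0],
])

```text
t: 70.05
tool_pos: [0.4961, -0.0198, 0.0788]
tool_rot: [0.08, 3.139, -0.001]
contact_force: [-0.7, -0.1, 5.7]
opening: -0.0002
grip_force: 0.0
```

```bash
python3 -c "
from h import *
go([.5074,-.0169,.078],87);print(get_obs()['contact_force'])
C=cam('top');im=get_image('top');cv2.imwrite('pics/t9.png',cv2.resize(im[110:260,180:330,::-1],None,fx=4,fy=4))"
```

```text
pos [ 0.4961 -0.0198  0.0788] tooly 87.1 spin 0.1 q6 -1.71 alt spin -179.9 before [-11.1   3.5   0.8] after [-11.1   3.5   0.8] t 70.05
[-0.70932809 -0.08052507  5.73582564]
```

Now a slow push through the catch.

Request:
servo_tool([
  [0,-3,0,0,0],
  [0,-3,0,0,0],
  [0,-2,0,0,0],
  [0,-2,0,0,0],
  [0,0,0,0,0],
])

```text
t: 70.72
tool_pos: [0.5054, -0.0206, 0.0788]
tool_rot: [-0.08, -3.14, 0.002]
contact_force: [-1.7, -1.8, 7.2]
opening: 0.0
grip_force: 0.0
```

Request:
servo_tool([
  [0,-2,0,0,0],
  [0,-2,0,0,0],
  [0,0,0,0,0],
])

```text
t: 71.1
tool_pos: [0.51, -0.0207, 0.0789]
tool_rot: [0.08, 3.139, -0.002]
contact_force: [0.2, -0.5, 4.8]
opening: -0.0001
grip_force: 0.0
```

Request:
servo_tool([
  [0,-2,0,0,0],
  [0,-2,0,0,0],
  [0,0,0,0,0],
])

```text
t: 71.47
tool_pos: [0.5123, -0.0208, 0.0789]
tool_rot: [-0.08, -3.137, 0.002]
contact_force: [-7.2, 0.5, 9.8]
opening: 0.0004
grip_force: 4.0
```

Request:
servo_tool([
  [0,-2,0,0,0],
  [0,-2,0,0,0],
  [0,0,0,0,0],
])

```text
t: 71.85
tool_pos: [0.5122, -0.0208, 0.0788]
tool_rot: [-0.079, -3.125, 0.002]
contact_force: [-26.8, -0.4, 24.8]
opening: 0.0
grip_force: 12.2
```

Request:
servo_tool([
  [0,-2,0,0,0],
  [0,-2,0,0,0],
  [0,0,0,0,0],
])

```text
t: 72.22
tool_pos: [0.5121, -0.0208, 0.0788]
tool_rot: [-0.078, -3.114, 0.002]
contact_force: [-42.7, 0.0, 38.4]
opening: 0.0002
grip_force: 18.3
```

```bash
python3 -c "
from h import *
o=get_obs();print(o['tool_pos'],o['contact_force'],o['wrist_torque'])"
```

```text
[ 0.51213023 -0.02082224  0.07878801] [-4.27404784e+01  4.13778945e-02  3.84122117e+01] [-0.13324869  5.78638698 -0.10690567]
```

Force rises against a hard stop at x=.512. To tell latched from not, I'll back off and probe again: an unlatched door would spring back and be touched earlier.

Request:
servo_tool([
  [0,8,0,0,0],
  [0,12,0,0,0],
  [0,0,0,0,0],
  [0,0,0,0,0],
])

```text
t: 72.72
tool_pos: [0.5009, -0.0197, 0.0773]
tool_rot: [-0.08, -3.139, -0.0]
contact_force: [0.5, -0.3, 0.6]
opening: -0.0002
grip_force: 0.0
```

```bash
python3 -c "
from h import *
o=get_obs();print(o['tool_pos'],o['contact_force'])
C=cam('top');im=get_image('top')
# bright/grey profile along lantern x near the free edge and near the hinge, at height .118
g=cv2.cvtColor(im,cv2.COLOR_RGB2HSV)
a=np.radians(-3);ex=np.array([np.cos(a),np.sin(a)]);ey=np.array([-np.sin(a),np.cos(a)])
for v in (-.110,-.09,.03,.06,.09,.11):
    P=[np.r_[np.array([.6005,.0247])+u*ex+v*ey,.118] for u in np.arange(-.12,-.03,.003)]
    px=w2p(C,P).round().astype(int); print(v,[int(g[y,x,1]) for x,y in px])
print([round(float(u),3) for u in np.arange(-.12,-.03,.003)])
"
```

```text
[ 0.50091737 -0.01973448  0.07732147] [ 0.49016207 -0.30330762  0.57313597]
-0.11 [130, 131, 123, 130, 129, 115, 24, 106, 93, 62, 48, 5, 30, 32, 28, 30, 24, 28, 24, 26, 15, 15, 11, 6, 18, 25, 23, 33, 10, 3]
-0.09 [125, 123, 125, 124, 127, 128, 129, 127, 127, 128, 125, 126, 122, 124, 124, 126, 124, 126, 128, 124, 126, 126, 129, 125, 128, 126, 128, 129, 125, 127]
0.03 [130, 127, 127, 125, 128, 123, 125, 125, 123, 125, 128, 125, 124, 128, 126, 124, 128, 124, 126, 126, 126, 128, 124, 125, 125, 125, 126, 126, 126, 130]
0.06 [137, 135, 136, 136, 138, 135, 136, 138, 134, 134, 130, 70, 7, 25, 26, 27, 26, 26, 28, 28, 24, 29, 28, 21, 12, 42, 138, 124, 111, 118]
0.09 [136, 134, 137, 134, 136, 133, 139, 136, 136, 135, 134, 112, 25, 23, 28, 26, 25, 23, 25, 25, 18, 21, 27, 24, 12, 72, 133, 135, 115, 109]
0.11 [137, 128, 136, 140, 139, 136, 136, 137, 138, 134, 134, 131, 127, 78, 17, 27, 28, 27, 28, 22, 24, 16, 18, 19, 15, 15, 15, 11, 5, 4]
[-0.12, -0.117, -0.114, -0.111, -0.108, -0.105, -0.102, -0.099, -0.096, -0.093, -0.09, -0.087, -0.084, -0.081, -0.078, -0.075, -0.072, -0.069, -0.066, -0.063, -0.06, -0.057, -0.054, -0.051, -0.048, -0.045, -0.042, -0.039, -0.036, -0.033]
```

Request:
servo_tool([
  [0,-5,0,0,0],
  [0,-2,0,0,0],
  [0,0,0,0,0],
])

```text
t: 73.15
tool_pos: [0.5087, -0.0203, 0.078]
tool_rot: [-0.08, -3.141, -0.0]
contact_force: [-0.0, 0.7, -0.1]
opening: -0.0003
grip_force: 0.0
```

Request:
servo_tool([
  [0,-2,0,0,0],
  [0,0,0,0,0],
])

```text
t: 73.4
tool_pos: [0.5105, -0.0203, 0.078]
tool_rot: [0.08, 3.14, -0.0]
contact_force: [-0.1, 0.5, 0.2]
opening: -0.0
grip_force: 0.0
```

Request:
servo_tool([
  [0,-2,0,0,0],
  [0,0,0,0,0],
])

```text
t: 73.65
tool_pos: [0.5112, -0.0203, 0.0775]
tool_rot: [-0.08, -3.137, -0.0]
contact_force: [-4.7, 0.7, 1.3]
opening: -0.0001
grip_force: 0.0
```

Request:
servo_tool([
  [0,-2,0,0,0],
  [0,0,0,0,0],
])

```text
t: 73.9
tool_pos: [0.5111, -0.0202, 0.0767]
tool_rot: [-0.08, -3.132, -0.001]
contact_force: [-12.1, 0.0, 4.2]
opening: 0.0
grip_force: 0.0
```

```bash
python3 -c "
from h import *
o=get_obs();print(o['tool_pos'],o['contact_force'])
C=cam('top');g=cv2.cvtColor(get_image('top'),cv2.COLOR_RGB2HSV)[...,1].astype(np.float32)
a=np.radians(-3);ex=np.array([np.cos(a),np.sin(a)]);ey=np.array([-np.sin(a),np.cos(a)])
def edge(v,us,lev,z=.118):
    P=[np.r_[np.array([.6005,.0247])+u*ex+v*ey,z] for u in us]
    px=w2p(C,P).astype(np.float32); s=cv2.remap(g,px[:,:1],px[:,1:],cv2.INTER_LINEAR)[:,0]
    i=np.argmax(s<lev); return us[i-1]+(us[i]-us[i-1])*(s[i-1]-lev)/(s[i-1]-s[i])
F=[(v,edge(v,np.arange(-.11,-.06,.001),75)) for v in (-.12,-.115,-.11,-.105,.05,.055,.06,.065,.07,.075,.08,.085,.09,.095)]
B=[(v,edge(v,np.arange(.11,.05,-.001),75,.12)) for v in np.arange(-.1,.11,.02)]
print(np.round(F,4).tolist());print(np.round(B,4).tolist())
print('slopes',np.polyfit(*np.array(F).T,1),np.polyfit(*np.array(B).T,1))
"
```

```text
[ 0.51111011 -0.02016065  0.07665262] [-12.14278823   0.034164     4.19989567]
[[-0.12, -0.0737], [-0.115, -0.0738], [-0.11, -0.088], [-0.105, -0.0996], [0.05, -0.0862], [0.055, -0.0865], [0.06, -0.086], [0.065, -0.0862], [0.07, -0.0862], [0.075, -0.0859], [0.08, -0.086], [0.085, -0.0861], [0.09, -0.086], [0.095, -0.086]]
[[-0.1, 0.0722], [-0.08, 0.0716], [-0.06, 0.0711], [-0.04, 0.0715], [-0.02, 0.0719], [0.0, 0.0727], [0.02, 0.0729], [0.04, 0.0727], [0.06, 0.0727], [0.08, 0.0729], [0.1, 0.1268]]
slopes [-0.01442247 -0.08514366] [0.13032073 0.07717624]
```

Contact begins again at x≈.511, with no spring-back. The door's face is parallel to the lantern's back edge within 0.005 rad, so it is latched. I'll retreat.

Request:
servo_tool([
  [0,10,0,0,0],
  [0,20,0,0,0],
  [0,30,0,0,0],
  [0,0,0,-50,0],
  [0,0,0,-60,0],
  [0,0,0,-60,0],
  [0,0,0,-50,0],
  [0,0,0,0,0],
  [0,0,0,0,0],
])

```text
t: 75.08
tool_pos: [0.4544, -0.0174, 0.2976]
tool_rot: [0.08, 3.14, 0.0]
contact_force: [-0.2, 0.6, -1.3]
opening: -0.0002
grip_force: 0.0
```

```bash
python3 -c "
from h import *
o=get_obs();print(o['tool_pos'],o['contact_force'])
C=cam('top');im=get_image('top');G=cv2.cvtColor(im,cv2.COLOR_RGB2HSV);g=G[...,1].astype(np.float32)
a=np.radians(-3);ex=np.array([np.cos(a),np.sin(a)]);ey=np.array([-np.sin(a),np.cos(a)])
def edge(v,us,lev,z=.118):
    P=[np.r_[np.array([.6005,.0247])+u*ex+v*ey,z] for u in us]
    px=w2p(C,P).astype(np.float32); s=cv2.remap(g,px[:,:1],px[:,1:],cv2.INTER_LINEAR)[:,0]
    i=np.argmax(s<lev); return us[i-1]+(us[i]-us[i-1])*(s[i-1]-lev)/(s[i-1]-s[i])
print([(round(float(v),3),round(float(edge(v,np.arange(-.12,-.06,.001),75)),4)) for v in np.arange(-.1,.1,.02)])
p=w2p(C,[.4542,.3316,.105])[0].round().astype(int);print('stub top px',p,G[p[1]-4:p[1]+5:2,p[0]-4:p[0]+5:2,1].tolist())
for s in(81,27,-27,-81):
    p=w2p(C,np.r_[np.array([.6005,.0247])+s/1e3*ey,.192])[0].round().astype(int);print(s,G[p[1]-2:p[1]+3:2,p[0]-2:p[0]+3:2,1:].tolist())
"
```

```text
[ 0.45436523 -0.01739634  0.29764977] [-0.20293125  0.61380222 -1.26219731]
[(-0.1, -0.0874), (-0.08, -0.3059), (-0.06, -0.496), (-0.04, -0.7712), (-0.02, -1.1411), (0.0, -0.7586), (0.02, 14.0102), (0.04, -1.9301), (0.06, -0.5206), (0.08, -0.1139)]
stub top px [152 212] [[65, 16, 2, 0, 73], [0, 6, 29, 1, 23], [2, 48, 59, 15, 3], [15, 5, 19, 0, 0], [47, 0, 1, 12, 29]]
81 [[[0, 255], [0, 255], [6, 240]], [[0, 255], [0, 255], [7, 233]], [[0, 255], [0, 255], [6, 231]]]
27 [[[0, 255], [0, 255], [0, 255]], [[0, 255], [0, 255], [0, 255]], [[0, 255], [0, 255], [0, 255]]]
-27 [[[0, 255], [1, 255], [22, 237]], [[0, 255], [4, 252], [29, 225]], [[0, 255], [4, 252], [33, 217]]]
-81 [[[17, 247], [17, 245], [17, 247]], [[17, 245], [22, 223], [15, 247]], [[15, 247], [17, 247], [15, 247]]]
```

The door, the four candles and the stub all check out, so I'm handing in.

```bash
python3 -c "
from station import *
print(finish_job())"
```

```text
the job is handed in; nothing more can be done
None
```

I've handed the job in: the one stub is in the tray, all four fresh candles stand wick up in their own sockets, and the door was pushed gently shut on its catch, though no verdict came back.

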